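# Put the cut cheese away in the stall's cabinet for the night

### The job

Put the cut cheese away for the night: set every cut piece from the paper on the steel tray, the same way up as it lies now, flat and side by side within the rim, then slide the loaded tray fully home into the runners of the cheese cabinet. Then shut the cabinet door and throw the latch down flat over it, and, at any time, slide the vent shutter on top to its half-open mark. Leave the other things on the counter where they are.

Things in the scene. Friction and masses are not known exactly. Their poses are not given: they have to be found in the camera images.
- cabinet: fixed low cheese cabinet (beech, clear panels) 261 deep, 230 wide, on a 20 mm thick, 250 wide base board that runs 300 mm out in front as loading apron. Origin: on the worktop under the cabinet's middle; +x from the open front inwards, +y to the door's hinge side. Front face x = -130.5 mm, apron end x = -430.5; board top z = 20, inside of top z = 118, top surface z = 130 mm
- cabinet_mouth (a point): centre of the cabinet's mouth at floor height (cabinet frame x = -130.5, y = 0, z = 20 mm). The mouth is 200 mm wide and narrows within 50 mm to two slotted runners 188 mm apart, whose lips overlap the tray's long rims from above (underside of lips z = 46 mm)
- tray_home (a point): where the tray's origin lies when the tray is home against the inside of the back wall (cabinet frame x = +7.5, y = 0, z = 20 mm, tray's x along the cabinet's x). The tray's handle then stands 3 mm proud of the cabinet's front face, and the door has room for it
- tray: loose steel tray, 222 long (x), 180 wide (y), floor 4 mm thick, rim 18 mm high and 4 mm thick all round, 0.35 kg, on two nylon glides that run easily on the board (friction about 0.25); waits empty on the apron, roughly in line with the mouth. Origin: centre of its underside; +x end goes in first, the handle is at the -x end
- tray_handle (a point): middle of the tray's bail handle: a level bar 9 mm thick, 108 mm long along the tray's y, 136.5 mm from the tray's origin towards -x (25 mm outside the end rim), 62 mm above the tray's underside; on two legs at y = +-50 mm
- door (a joint): angle of the cabinet door: 0 shut, to 1.9 rad open. Side-hinged on a vertical axis, 236 wide, 14 thick, z = 26 to 128 mm; beech frame, clear pane; shut, its inner face is 8 mm off the front face; a 24 mm knob near the free edge stands 22 mm out of the outer face at mid height. Light friction (0.06 N m), stays where left
- door_hinge (a point): the door's hinge axis, at the height of the door's top edge (cabinet frame x = -138.5, y = +119, z = 128 mm); it lies in the plane of the door's inner face
- door_edge (a point): on the door's top edge, midway in its thickness, 170 mm from the hinge axis; shut, the door runs from the hinge towards the cabinet's -y, and it opens outwards (-x)
- latch (a joint): angle of the throw-over latch on the cabinet's top: 0 down (strap flat over the door's top edge, claw hanging in front of the door), 1.6 to 1.9 rad standing up or a little back over the cabinet. Steel strap 26 wide, 66 long, 4 thick, with a 24 mm claw at its end. Stiff (0.08 N m, about 1.5 N at the tip), stays where left
- latch_pivot (a point): the latch's pivot (axis along the cabinet's y) at cabinet frame x = -100.5, y = -70, z = 139 mm, near the free edge of the shut door
- latch_tip (a point): on the strap's upper face (5 mm from the pivot's level), 62 mm from the pivot; the strap swings forward (cabinet -x) and down
- vent (a joint): position of the vent shutter on the cabinet's top: 0 shut, 0.08 m fully open, half open at 0.04 m; slides along the cabinet's y, opening towards +y; friction about 2 N
- vent_grip (a point): middle of the shutter's upright aluminium grip: 12 mm along the slide, 34 mm across it, 28 mm tall (top 163 mm above the worktop; this point at 150 mm)
- vent_mark (a point): where vent_grip stands when the shutter is half open, in line with the single raised brass mark beside the vent's frame (cabinet frame x = 50, y = 0, z = 150 mm)
- cheese1: a cut piece of hard cheese, pale with brown rind on top, bottom and one end: 92 long (x) x 40 wide (y) x 52 mm tall, about 0.2 kg, lying on the paper on the worktop; two to four pieces are there (absent ones read None). Origin: centre of its underside
- cheese2: a cut piece of hard cheese, pale with brown rind on top, bottom and one end: 92 long (x) x 40 wide (y) x 52 mm tall, about 0.2 kg, lying on the paper on the worktop; two to four pieces are there (absent ones read None). Origin: centre of its underside
- cheese3: a cut piece of hard cheese, pale with brown rind on top, bottom and one end: 92 long (x) x 40 wide (y) x 52 mm tall, about 0.2 kg, lying on the paper on the worktop; two to four pieces are there (absent ones read None). Origin: centre of its underside
- cheese4: a cut piece of hard cheese, pale with brown rind on top, bottom and one end: 92 long (x) x 40 wide (y) x 52 mm tall, about 0.2 kg, lying on the paper on the worktop; two to four pieces are there (absent ones read None). Origin: centre of its underside
- jam_jar: bystander: small glass jar, 50 mm across, 68 mm tall, standing among the cheese pieces; origin: centre of its foot
- honey_jar: bystander: glass jar, 60 mm across, 75 mm tall, on the robot's side of the cheese pieces
- bowl: bystander: white bowl, 110 mm across, 50 mm tall, beyond the cheese pieces
- knife: bystander: cheese knife lying flat, 200 mm long, beyond the cheese pieces
- salt_pot: bystander: turned wooden salt pot, 52 mm across, 70 mm tall, left of the cheese pieces

How it is judged:
By the outcome, as a careful person would: the job done as asked, in the order asked, and still so for the second after the job is handed in, with the robot touching nothing.
Of cheese1, cheese2, cheese3, cheese4 only 2 to 4 are there at a start; the rules pass over those that are not, and their reading is None.
At some moment in a run one of cheese1, cheese2, cheese3, cheese4 may be knocked a few centimetres aside while the robot is not near it.
Once in a run the grip may slacken for a moment while it holds something.
It also fails if it takes over 210 s, if anything falls off the work surface, if the arm or the gripper's body presses on something with over 40 N, if the wrist force passes 120 N, or if a joint passes its speed limit or range.

### The arm

A 6-joint arm with a two-finger parallel gripper is mounted at the origin on the work surface. World frame = base frame: x ahead of the robot, y to its left, z up, the work surface at z = 0. Lengths are in mm, angles in degrees, forces in N, time in s.
With the tool pointing down it reaches from about 300 to 850 mm from the base axis. Payload 4.2 kg.
Tool frame: the origin (TCP) lies at the very end of the fingers, on their centre line; the grasp point (between the pads) lies 19 mm behind it (env.grip_depth is the distance from the TCP to the grasp point, in mm); y points along the fingers, z is the direction in which the jaws open and shut, and the axes are right-handed (so a half turn about y gives the same grasp; the last joint's range is limited). The gripper opens to 91 mm and grips with 3 to 60 N. Pads are 32 mm wide; open, the fingers measure 118 mm over their backs; the gripper's body (76 mm by 178 mm) begins 60 mm behind the grasp point.
Start: joints at [69.901, 18.312, 89.639, -0, 72.044, -1.146], TCP at [186.763, 543.841, 213.976] pointing down, gripper open.
Joint ranges: [-177.97, 177.97], [-48.28, 115.42], [12.27, 149.76], [-77.06, 257.06], [2.81, 150.46], [-146.56, 146.56]. Speed limits (degrees/s): [147.25, 147.25, 180, 180, 180, 180].

### API

Orientations are given as [roll, pitch, yaw] about the fixed x, y, z axes, in that order (R = Rz(yaw) Ry(pitch) Rx(roll)).
In Python, from workcell import state, imaging, job, env gives the robot as it stands.
- The arm moves only by the shell command python3 -m pendant 'ROWS' [FORCE]. ROWS is JSON, a list of rows, each an object with "delta_pos": the shift along the tool's x, y, z in cm, a list of three; "twist": the turn, a rotation vector about the tool's x, y, z in degrees, a list of three; "grip": the opening in per cent of the stroke, from 0 (shut) to 100 (fully open). In form: [{"delta_pos": [tx, ty, tz], "twist": [wx, wy, wz], "grip": grip}, ...]. A call has exactly 5 rows; each row is the pose to reach, as a shift and turn from the pose commanded when the call began, along the tool's axes at that moment; what a row does not reach only later rows make up. A row lasts 1/10 s, in which the tool goes at most 50 mm and 8.59 degrees, less where a joint would pass 70% of its speed; a pose out of reach is approached as far as the arm can. A call with a gripper value outside its range is refused whole. The fingers move at their own pace and stop on an object; FORCE is the grip in N (left out, the last holds). Time passes only in rows, so rows that repeat a pose let the fingers close, or fill a call up. It gives the time, the measured TCP pose, the force and the opening at its end, in the units of the state.
- state(): the state, without advancing time (a new reading comes with each control period).
- imaging.grab_frame(name): name is "scene" or "top" or "wrist"; returns (picture, depth): 480x640x3 uint8, red, green, blue; 480x640 float32, mm along the optical axis (not along the pixel's ray), 0 where there is no reading.
- imaging.camera_info(name): a dict with "fx", "fy", "cx", "cy" (pixels), "k1" (the pictures are not rectified: a ray, as slopes to the right and down, at radius r is drawn at 1 + k1 r^2 times it, then the intrinsics apply), "R" (3x3) and "t" (3): a world point X has camera coordinates R X + t. Camera axes: x right, y down, z forward; pixel columns grow to the right and rows downward; lengths in mm; the calibration is good to about 2 mm. A picture is of the moment at which its call begins: read the wrist's pose just before it. camera_info takes no time and is no camera call; for the wrist camera it gives the pose at the moment of the call.
- job.job_done(): hands the job in, once; it reports no verdict.
The state is a dict: "time_s": time; "qpos": joint angles; "qvel": joint speeds; "effort": joint torques, N m; "ee_pos": TCP position; "ee_rot": TCP orientation; "force": force on the tool from outside, world axes, zero at the start; "torque": the same for the moment, N m; "gripper_width": finger opening in mm.
Only numpy, scipy, OpenCV 4.12 (cv2) and the standard library are available. Lean on these libraries where they do the work, as an engineer would, in place of code of your own. Each camera call takes 0.05 s, during which the arm holds its last target.

## Working session

There is one attempt and no reset: what is moved stays moved. The work goes in short steps, Python scripts to look and compute and a shell command to move; the robot and the scene stay as the last step left them, time stands still between calls to the robot, and variables do not carry over. Pictures are saved under pics/ and viewed, and the job is handed in when it is done.

```bash
ls; mkdir -p pics
python3 - <<'E'
from workcell import state, imaging, job, env
import cv2, json
s=state(); print(s)
for n in ["scene","top","wrist"]:
    p,d=imaging.grab_frame(n); cv2.imwrite(f"pics/{n}0.png",p[:,:,::-1])
    import numpy as np
    np.save(f"pics/{n}0_d.npy",d); np.save(f"pics/{n}0_p.npy",p)
    print(n,imaging.camera_info(n))
E
```

```text
pics
{'time_s': 0.0, 'qpos': array([ 6.99013291e+01,  1.83531320e+01,  8.97048384e+01, -6.11487497e-04,
        7.20441692e+01, -1.14590326e+00]), 'qvel': array([ 0.04095439,  0.02638763, -0.02705657, -0.06324491,  0.00502267,
        0.02865262]), 'effort': array([ 4.45203914e-04, -4.12471569e+01, -2.31972420e+01,  7.29676802e-02,
        4.59592079e-02, -1.48120521e-04]), 'ee_pos': array([186.58633319, 543.36331203, 213.11595823]), 'ee_rot': array([-9.01021309e+01,  1.46138247e-03, -1.89525799e+01]), 'force': array([0.49452685, 0.57915141, 1.10535377]), 'torque': array([ 0.02333674,  0.00534142, -0.02868135]), 'gripper_width': 91.07485206836881}
scene {'fx': 485.5802834837738, 'fy': 485.5802834837738, 'cx': 312.574462638315, 'cy': 231.92447213460326, 'k1': -0.08228452503649877, 'R': array([[ 0.24589542,  0.96926534, -0.00775554],
       [ 0.64060075, -0.16851   , -0.74915623],
       [-0.72743806,  0.17924588, -0.66234794]]), 't': array([-161.96225982, -266.20014474, 1570.84906543])}
top {'fx': 436.3118084932587, 'fy': 436.3118084932587, 'cx': 314.5492983066099, 'cy': 244.18058965167626, 'k1': 0.035477923871107875, 'R': array([[ 0.02304919, -0.99970479, -0.00768513],
       [-0.98708024, -0.02153757, -0.15877261],
       [ 0.15856022,  0.01124542, -0.98728527]]), 't': array([  35.36523063,  591.79110068, 1117.97882797])}
wrist {'fx': 375.5595538008625, 'fy': 375.5595538008625, 'cx': 315.49468590120904, 'cy': 240.23910170084437, 'k1': -0.045845647004295914, 'R': array([[ 0.32391935,  0.94608399, -0.00115819],
       [ 0.91451848, -0.31279792,  0.25654123],
       [ 0.24234727, -0.08415786, -0.96653259]]), 't': array([-575.01297734,  -28.79353446,  389.17084833])}
```

View pics/scene0.png

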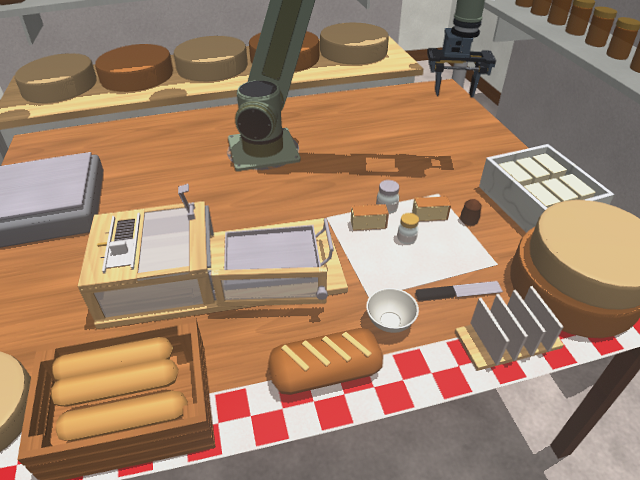

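View pics/top0.png

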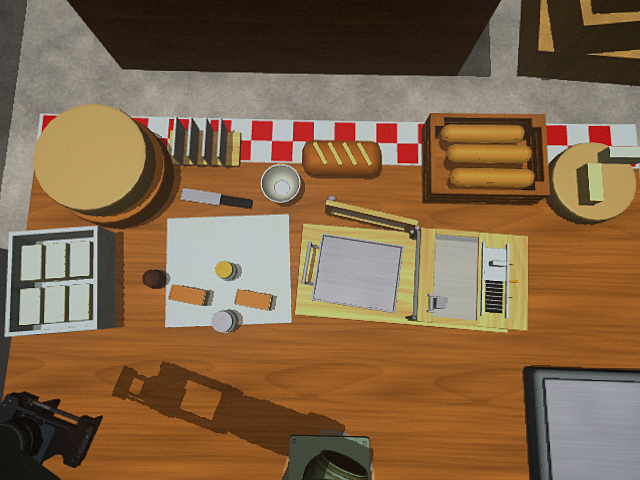

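View pics/wrist0.png

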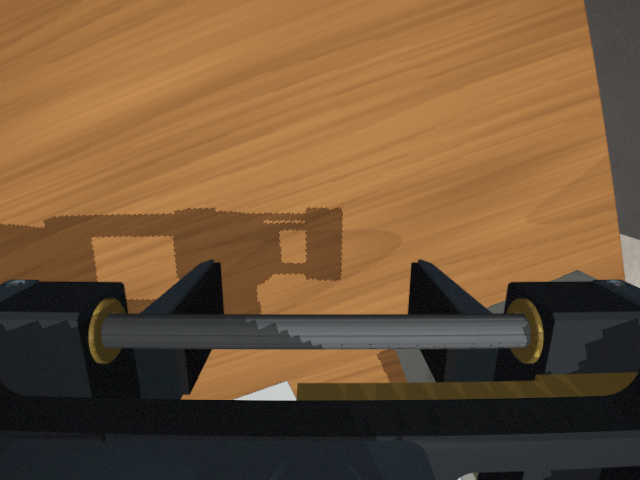

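The scene and top views show two cheese pieces, at about (188,295) and (253,299) in the top view. The jam jar is between them at (225,270) and the honey jar is at (224,320). The tray sits on the apron at (356,273), the cabinet is on the right, and the door is open along (330,205)–(415,230).

```bash
cat > h.py <<'E'
import numpy as np, cv2
from workcell import state, imaging, job, env
from scipy.spatial.transform import Rotation as Ro
def und(ci,px):
    px=np.atleast_2d(np.array(px,float)); p=np.c_[(px[:,0]-ci['cx'])/ci['fx'],(px[:,1]-ci['cy'])/ci['fy']]
    q=p.copy()
    for _ in range(20): q=p/(1+ci['k1']*(q**2).sum(1,keepdims=True))
    return q
def cast(ci,px,z):
    q=und(ci,px); d=np.c_[q,np.ones(len(q))]@ci['R']; o=-ci['R'].T@ci['t']
    z=np.broadcast_to(z,len(q)); return o+d*((z-o[2])/d[:,2])[:,None]
def depthpts(ci,px,dep):
    q=und(ci,px); c=np.c_[q,np.ones(len(q))]*np.array(dep)[:,None]
    return (c-ci['t'])@ci['R']
def proj(ci,X):
    c=np.atleast_2d(X)@ci['R'].T+ci['t']; q=c[:,:2]/c[:,2:]; q=q*(1+ci['k1']*(q**2).sum(1,keepdims=True))
    return q*[ci['fx'],ci['fy']]+[ci['cx'],ci['cy']]
def cloud(name,d,ci=None):
    ci=ci or imaging.camera_info(name)
    v,u=np.mgrid[0:480,0:640]; px=np.c_[u.ravel(),v.ravel()]
    return depthpts(ci,px,d.ravel()).reshape(480,640,3)
def crop(p,x0,y0,x1,y1,k,f):
    cv2.imwrite(f,cv2.resize(p[y0:y1,x0:x1,::-1],None,fx=k,fy=k,interpolation=cv2.INTER_CUBIC))
def cheeses(p,ci):
    h=cv2.cvtColor(p,cv2.COLOR_RGB2HSV)
    m=((h[...,0]<16)&(h[...,1]>110)&(h[...,2]>90)).astype(np.uint8)
    pap=np.zeros_like(m); pap[215:330,160:415]=1
    return m&pap
def tooldelta(dw):  # world shift mm -> tool axes cm, using current measured rot
    s=state(); R=Ro.from_euler('xyz',s['ee_rot'],degrees=True).as_matrix(); return R.T@np.array(dw)/10
E
python3 - <<'E'
from h import *
p=np.load('pics/top0_p.npy');d=np.load('pics/top0_d.npy');ci=imaging.camera_info('top')
crop(p,290,190,540,340,3,'pics/topcab.png'); crop(p,140,200,310,340,4,'pics/toppap.png')
W=cloud('top',d)
np.save('pics/W.npy',W)
for u,v in [(188,295),(253,299),(225,270),(224,320),(356,273),(450,260),(510,310),(310,320),(230,230),(355,210)]:
    print((u,v),W[v,u].round(1))
m=cheeses(p,ci)
for c in cv2.findContours(m,0,2)[0]:
    if cv2.contourArea(c)>60:
        X=cast(ci,c[:,0],52)[:,:2].astype(np.float32); print(cv2.minAreaRect(X),cv2.contourArea(c))
E
```

```text
(188, 295) [448.5 374.1  56.8]
(253, 299) [441.9 205.8  51.2]
(225, 270) [514.2 278.8  71. ]
(224, 320) [387.  272.5  78.5]
(356, 273) [518.4 -64.5  24.9]
(450, 260) [ 545.2 -284.3  132.6]
(510, 310) [ 428.2 -423.8  130.1]
(310, 320) [ 3.907e+02  5.670e+01 -2.000e-01]
(230, 230) [632.7 285.6   4.2]
(355, 210) [666.3 -51.6 131.3]
((441.6607360839844, 207.86807250976562), (88.40943145751953, 38.26150131225586), 80.71685028076172) 428.5
((450.11016845703125, 380.35986328125), (86.7645263671875, 39.271610260009766), 79.99944305419922) 429.0
((385.663330078125, 400.5601501464844), (176.70159912109375, 89.97647857666016), 50.9240608215332) 282.0
((520.0556640625, 20.427902221679688), (300.6481628417969, 458.2478332519531), 1.353223443031311) 2661.0
((587.30908203125, 361.7022399902344), (150.80384826660156, 203.61305236816406), 1.301123857498169) 366.0
```

Run:
```python
from h import *
p=np.load('pics/scene0_p.npy')
crop(p,320,170,500,300,4,'pics/scpap.png'); crop(p,70,170,360,330,2.7,'pics/sccab.png')
```

```text
(no output)
```

View pics/topcab.png

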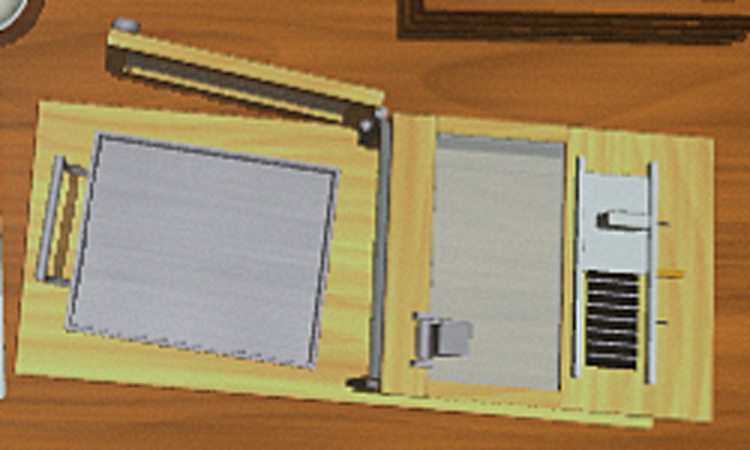

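View pics/toppap.png

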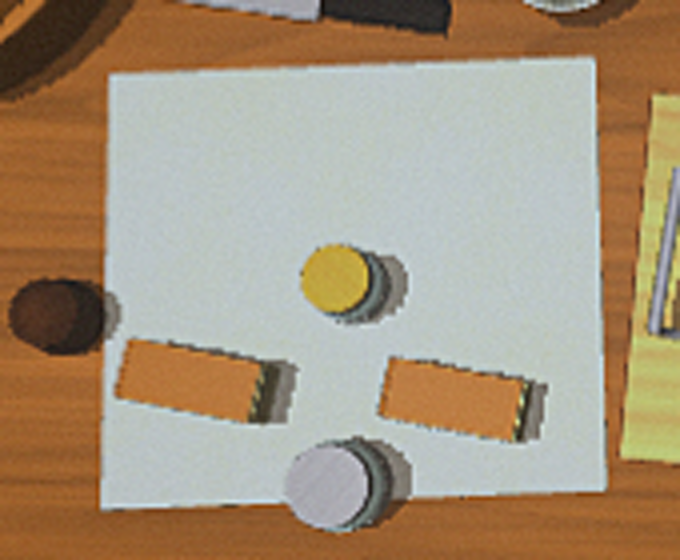

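View pics/scpap.png

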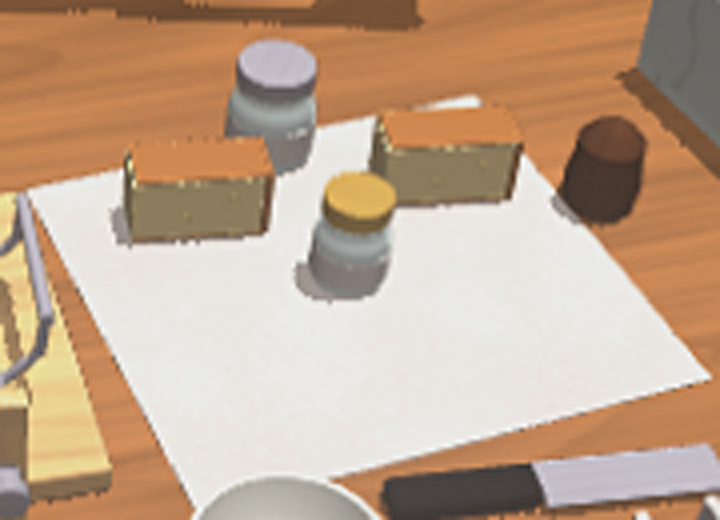

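View pics/sccab.png

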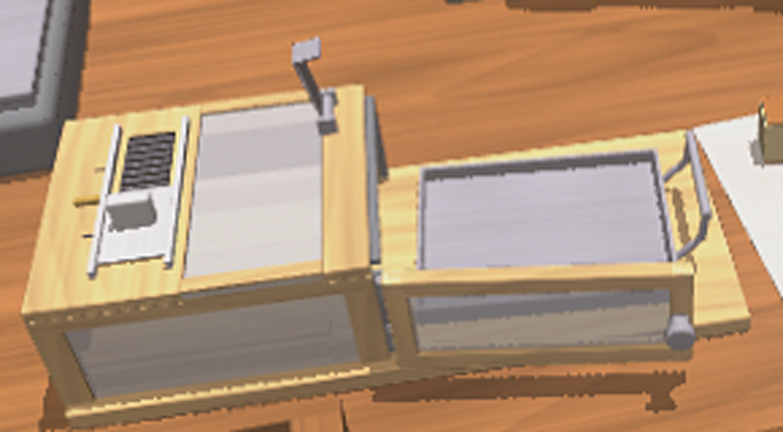

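Run:
```python
from h import *
p=np.load('pics/top0_p.npy');W=np.load('pics/W.npy');ci=imaging.camera_info('top')
Z=W[...,2]
m=((Z>122)&(Z<137)).astype(np.uint8); m[:,:408]=0;m[:,535:]=0;m[:205]=0
m=cv2.morphologyEx(m,cv2.MORPH_OPEN,np.ones((3,3)))
c=max(cv2.findContours(m,0,2)[0],key=cv2.contourArea)
X=cast(ci,c[:,0],130)[:,:2].astype(np.float32);r=cv2.minAreaRect(X);print('cab',r,cv2.boxPoints(r).round(0).tolist())
# apron by colour
h=cv2.cvtColor(p,cv2.COLOR_RGB2HSV)
for u,v in [(303,260),(300,300),(400,300),(430,280),(356,273),(290,300),(350,330)]: print((u,v),h[v,u],p[v,u])
# colour-based corners of top plate and apron: by eye from crop/3
px=[(390,112),(713,140),(711,421),(383,395),(38,100),(15,375)]
px=np.array(px)/3+[290,190]
print(cast(ci,px,[130,130,130,130,20,20]).round(1))
```

```text
cab ((504.14794921875, -332.8023986816406), (270.0238037109375, 229.2156982421875), 86.78997039794922) [[382.0, -461.0], [611.0, -474.0], [626.0, -204.0], [397.0, -192.0]]
(303, 260) [ 27 110 192] [192 183 109]
(300, 300) [ 32 110 194] [188 194 110]
(400, 300) [ 23 123 191] [191 170  99]
(430, 280) [ 21 129 191] [191 163  94]
(356, 273) [133  10 177] [173 170 177]
(290, 300) [ 88  18 208] [193 208 207]
(350, 330) [ 13 178 145] [145  89  44]
[[ 625.7 -213.3  130. ]
 [ 607.7 -475.2  130. ]
 [ 381.6 -460.9  130. ]
 [ 394.8 -204.   130. ]
 [ 652.7   83.    20. ]
 [ 403.1   96.6   20. ]]
```

```bash
cat > fit.py <<'E'
from h import *
def edges(ci,g,lines):
    # lines: (world pt A, world pt B) ; find max gradient perpendicular along samples -> refined world pts
    pass
E
python3 - <<'E'
from h import *
p=np.load('pics/top0_p.npy');W=np.load('pics/W.npy');ci=imaging.camera_info('top')
h=cv2.cvtColor(p,cv2.COLOR_RGB2HSV).astype(int)
ye=(h[...,0]>17)&(h[...,0]<40)&(h[...,1]>60)&(h[...,2]>130)
c0=np.array([502.7,-339.5]);a=np.radians(-93.3)
def c2w(X,z): 
    X=np.atleast_2d(X);ex=np.array([np.cos(a),np.sin(a)]);ey=np.array([-np.sin(a),np.cos(a)])
    return np.c_[c0+X[:,:1]*ex+X[:,1:2]*ey,np.full(len(X),z)]
def edge(P,n,z,inside):
    # P cab points nominal; n outward normal; find transition of ye
    out=[]
    for q in P:
        t=np.arange(-14,14.1,.5); px=proj(ci,c2w(np.array(q)+t[:,None]*np.array(n),z))
        v=cv2.remap(ye.astype(np.float32),px[:,0].astype(np.float32)[None],px[:,1].astype(np.float32)[None],cv2.INTER_LINEAR)[0]
        if v[:8].mean()>.8 and v[-8:].mean()<.2:
            out.append(t[np.argmax(v<.5)])
    return np.round(out,1)
xs=np.arange(-420,-150,20)
print('near apron',edge([(x,-125) for x in xs],(0,-1),20,1))
print('far apron',edge([(x,125) for x in xs],(0,1),20,1))
print('end',edge([(-430.5,y) for y in range(-115,120,15)],(-1,0),20,1))
print('top back',edge([(130.5,y) for y in range(-110,115,15)],(1,0),130,1))
print('top far',edge([(x,115) for x in range(-120,125,15)],(0,1),130,1))
print('top near',edge([(x,-115) for x in range(-120,125,15)],(0,-1),130,1))
# gray tray
gr=(h[...,1]<40)
m=gr.astype(np.uint8);m[:,:295]=0;m[:,412:]=0;m[:225]=0;m[325:]=0
m2=cv2.morphologyEx(m,cv2.MORPH_OPEN,np.ones((7,7)))
c=max(cv2.findContours(m2,0,2)[0],key=cv2.contourArea)
for z in(24,38):
    r=cv2.minAreaRect(cast(ci,c[:,0],z)[:,:2].astype(np.float32));print('tray',z,r)
hh=cv2.findContours(m,0,2)[0]
crop(np.repeat(m[...,None]*255,3,2),290,190,540,340,3,'pics/m.png')
E
```

```text
near apron [-2.5 -1.5 -3.  -2.  -1.5 -2.5 -1.5 -3.  -2.  -1.  -3.  -2.  -1.  -2.5]
far apron [ 2.5  2.5  1.5  3.   2.   3.5  2.   1.   2.5  1.5  3.  -1. ]
end [ 1.5  0.5  1.5  0.   1.5  0.   1.   0.   1.  -0.5  1.  -0.5]
top back [-1. -1. -1. -1. -1. -1. -1. -1. -1. -1. -1. -1. -1. -1. -1.]
top far [1.5 2.5 4.  1.  3.  2.  0.5 1.5 0.5 1.5 0.  1.5 0. ]
top near [ 7.   8.   6.5  7.5  8.   7.5  8.5  7.5  8.5  9.5  8.   9.   8.   9.
 -1.  -1.   0.5]
tray 24 ((520.9089965820312, -67.56949615478516), (224.90414428710938, 181.70433044433594), 82.33219146728516)
tray 38 ((519.5394287109375, -66.34004974365234), (222.22216796875, 179.53746032714844), 82.33219146728516)
```

View pics/m.png

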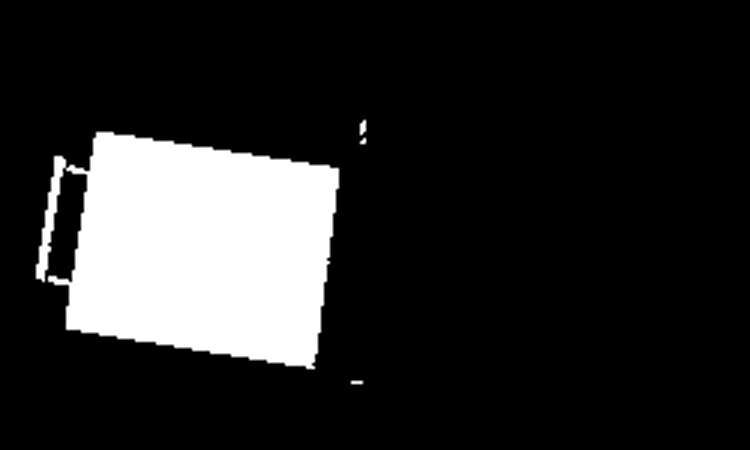

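```bash
cat >> h.py <<'E'
def plan(xyz,yaw=None):
    s=state(); R=Ro.from_euler('xyz',s['ee_rot'],degrees=True)
    dl=R.inv().apply(np.array(xyz)-s['ee_pos'])/10
    print('t',round(s['time_s'],2),'pos',s['ee_pos'].round(1),'rot',s['ee_rot'].round(1),'q',s['qpos'].round(0),'w',round(s['gripper_width'],1),'F',s['force'].round(1))
    print('delta cm',dl.round(2))
    if yaw is not None:
        T=Ro.from_euler('xyz',[-90,0,yaw],degrees=True); print('twist',(R.inv()*T).as_rotvec(degrees=True).round(2))
E
python3 - <<'E'
from h import *
plan((441.7,207.9,170),-99)
E
```

```text
t 0.15 pos [186.6 543.5 213.3] rot [-90.1   0.  -19. ] q [70. 18. 90. -0. 72. -1.] w 90.9 F [ 0.3 -1.2  0.1]
delta cm [ 35.02   4.36 -23.45]
twist [6.000e-02 8.005e+01 5.000e-02]
```

```bash
python3 -m pendant '[{"delta_pos":[3.5,0.4,-2.3],"twist":[0,8,0],"grip":75},{"delta_pos":[7,0.9,-4.7],"twist":[0,16,0],"grip":75},{"delta_pos":[10.5,1.3,-7],"twist":[0,24,0],"grip":75},{"delta_pos":[14,1.7,-9.4],"twist":[0,32,0],"grip":75},{"delta_pos":[17.5,2.2,-11.7],"twist":[0,40,0],"grip":75}]' 25
python3 - <<'E'
from h import *
plan((441.7,207.9,170),-99)
E
```

```text
time_s: 0.65
ee_pos: [314.9, 374.8, 191.7]
ee_rot: [-90.0, -0.0, -59.3]
force: [-0.2, 0.2, 0.6]
gripper_width: 68.2
t 0.65 pos [314.9 374.8 191.7] rot [-90.   -0.  -59.3] q [ 49.  12. 102.  -0.  66.  18.] w 68.2 F [-0.2  0.2  0.6]
delta cm [20.83  2.17  2.37]
twist [-0.   39.74  0.  ]
```

```bash
python3 -m pendant '[{"delta_pos":[4.2,0.4,0.5],"twist":[0,8,0],"grip":75},{"delta_pos":[8.4,0.8,1],"twist":[0,16,0],"grip":75},{"delta_pos":[12.5,1.3,1.4],"twist":[0,24,0],"grip":75},{"delta_pos":[16.7,1.7,1.9],"twist":[0,32,0],"grip":75},{"delta_pos":[20.8,2.2,2.4],"twist":[0,39.7,0],"grip":75}]'
python3 - <<'E'
from h import *
plan((441.7,207.9,40),-99)
ci=imaging.camera_info('wrist');p,d=imaging.grab_frame('wrist');cv2.imwrite('pics/w1.png',p[...,::-1])
pt,_=imaging.grab_frame('top');crop(pt,140,190,420,340,2.8,'pics/t1.png')
E
```

```text
time_s: 1.15
ee_pos: [442.9, 209.0, 169.8]
ee_rot: [-90.0, 0.0, -99.0]
force: [0.9, 0.4, 0.6]
gripper_width: 68.3
t 1.15 pos [442.9 209.  169.8] rot [-90.   0. -99.] q [ 24.  13. 104.   0.  63.  33.] w 68.3 F [0.9 0.4 0.6]
delta cm [ 0.13 12.98 -0.1 ]
twist [-0.01  0.02 -0.01]
```

View pics/w1.png

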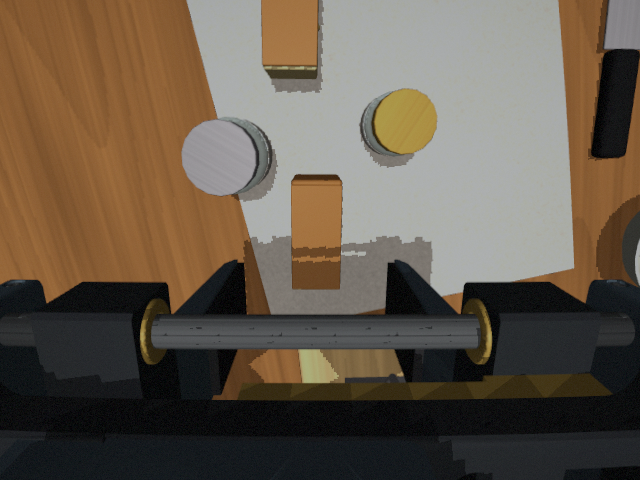

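View pics/t1.png

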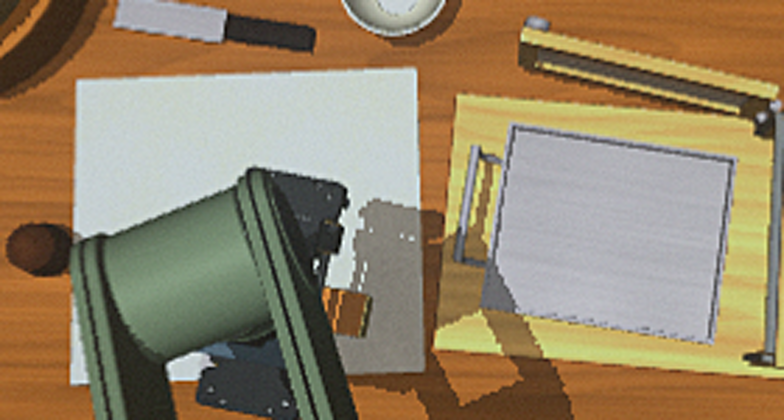

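The wrist view shows the near piece at (316,232), centred between the fingers and aligned with them. The honey jar and jam jar are clear on either side. I'll check its position from the wrist pixels.

```bash
python3 - <<'E'
from h import *
ci=imaging.camera_info('wrist')
print(cast(ci,[(292,181),(341,181),(341,289),(291,289),(316,235)],52).round(1))
print(cast(ci,[(263,66),(318,66)],52).round(1))
E
python3 -m pendant '[{"delta_pos":[0.1,3,-0.1],"twist":[0,0,0],"grip":75},{"delta_pos":[0.1,6,-0.1],"twist":[0,0,0],"grip":75},{"delta_pos":[0.1,9,-0.1],"twist":[0,0,0],"grip":75},{"delta_pos":[0.1,9,-0.1],"twist":[0,0,0],"grip":75},{"delta_pos":[0.1,9,-0.1],"twist":[0,0,0],"grip":75}]'
```

```text
[[433.1 252.4  52. ]
 [469.8 246.6  52. ]
 [457.6 159.6  52. ]
 [417.1 166.   52. ]
 [444.5 207.8  52. ]]
[[426.6 335.9  52. ]
 [465.1 329.7  52. ]]
time_s: 1.75
ee_pos: [440.8, 210.2, 80.2]
ee_rot: [-90.0, -0.0, -98.6]
force: [0.1, 0.1, 0.1]
gripper_width: 68.3
```

```bash
python3 -m pendant '[{"delta_pos":[0.2,3,0.2],"twist":[0,0,0],"grip":75},{"delta_pos":[0.2,6,0.2],"twist":[0,0,0],"grip":75},{"delta_pos":[0.2,6,0.2],"twist":[0,0,0],"grip":75},{"delta_pos":[0.2,6,0.2],"twist":[0,0,0],"grip":75},{"delta_pos":[0.2,6,0.2],"twist":[0,0,0],"grip":30}]' 25; python3 -m pendant '[{"delta_pos":[0,0,0],"twist":[0,0,0],"grip":30},{"delta_pos":[0,0,0],"twist":[0,0,0],"grip":30},{"delta_pos":[0,0,0],"twist":[0,0,0],"grip":30},{"delta_pos":[0,0,0],"twist":[0,0,0],"grip":30},{"delta_pos":[0,0,0],"twist":[0,0,0],"grip":30}]' 25
```

```text
time_s: 2.25
ee_pos: [444.2, 208.3, 22.0]
ee_rot: [-89.8, 0.1, -98.6]
force: [-0.1, 0.0, -0.2]
gripper_width: 63.1
time_s: 2.75
ee_pos: [443.0, 207.6, 20.6]
ee_rot: [-90.0, 0.0, -98.7]
force: [-1.1, -0.1, 5.5]
gripper_width: 40.0
```

```bash
python3 -m pendant '[{"delta_pos":[0,-2,0],"twist":[0,0,0],"grip":30},{"delta_pos":[0,-5,0],"twist":[0,0,0],"grip":30},{"delta_pos":[0,-8,0],"twist":[0,0,0],"grip":30},{"delta_pos":[0,-10,0],"twist":[0,0,0],"grip":30},{"delta_pos":[0,-10,0],"twist":[0,0,0],"grip":30}]'
python3 - <<'E'
from h import *
plan((484.8,-61.6,121),-97.7+.3)
E
```

```text
time_s: 3.25
ee_pos: [444.2, 208.1, 122.1]
ee_rot: [-89.7, 0.2, -98.7]
force: [0.1, 0.3, -1.6]
gripper_width: 40.3
t 3.25 pos [444.2 208.1 122.1] rot [-89.7   0.2 -98.7] q [ 24.  15. 109.   0.  56.  32.] w 40.3 F [ 0.1  0.3 -1.6]
delta cm [26.05  0.07  8.07]
twist [-0.27 -1.25 -0.17]
```

```bash
python3 -m pendant '[{"delta_pos":[4,-1,1.2],"twist":[0,-1.2,0],"grip":30},{"delta_pos":[9,-1,2.8],"twist":[0,-1.2,0],"grip":30},{"delta_pos":[14,-1,4.3],"twist":[0,-1.2,0],"grip":30},{"delta_pos":[19,-1,5.9],"twist":[0,-1.2,0],"grip":30},{"delta_pos":[23,-1,7.1],"twist":[0,-1.2,0],"grip":30}]';python3 -m pendant '[{"delta_pos":[3,0,0.9],"twist":[0,0,0],"grip":30},{"delta_pos":[3,0,0.9],"twist":[0,0,0],"grip":30},{"delta_pos":[3,0,0.9],"twist":[0,0,0],"grip":30},{"delta_pos":[3,0,0.9],"twist":[0,0,0],"grip":30},{"delta_pos":[3,0,0.9],"twist":[0,0,0],"grip":30}]'
python3 - <<'E'
from h import *
plan((484.8,-61.6,46),-97.4)
ci=imaging.camera_info('wrist');p,d=imaging.grab_frame('wrist');cv2.imwrite('pics/w2.png',p[...,::-1])
E
```

```text
time_s: 3.75
ee_pos: [477.1, -32.5, 128.2]
ee_rot: [-90.2, 0.0, -97.4]
force: [1.3, 0.6, -2.7]
gripper_width: 39.6
time_s: 4.25
ee_pos: [482.8, -60.4, 129.4]
ee_rot: [-90.1, 0.0, -97.4]
force: [-0.0, -0.3, -0.7]
gripper_width: 39.5
t 4.25 pos [482.8 -60.4 129.4] rot [-90.1   0.  -97.4] q [ -8.  15. 108.   0.  57.  -1.] w 39.5 F [-0.  -0.3 -0.7]
delta cm [0.09 8.34 0.23]
twist [ 0.07  0.04 -0.02]
```

View pics/w2.png

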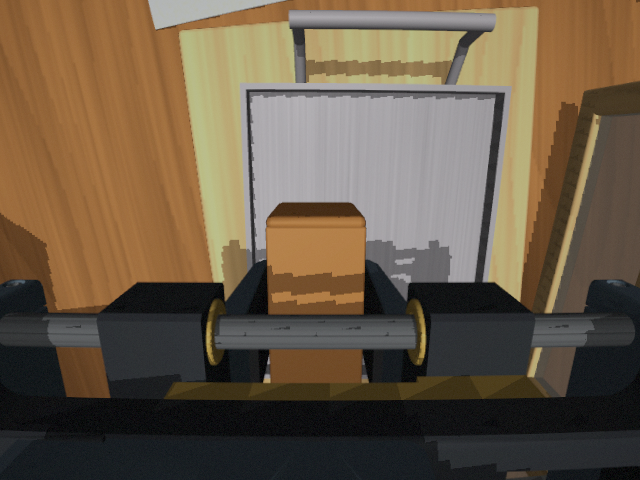

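The piece is held square over the left part of the tray, around (316,270), parallel to the rims at x=245 and x=500. I'll lower it.

```bash
python3 -m pendant '[{"delta_pos":[0.1,3,0.2],"twist":[0,0,0],"grip":30},{"delta_pos":[0.1,6,0.2],"twist":[0,0,0],"grip":30},{"delta_pos":[0.1,7.5,0.2],"twist":[0,0,0],"grip":30},{"delta_pos":[0.1,8.1,0.2],"twist":[0,0,0],"grip":30},{"delta_pos":[0.1,8.1,0.2],"twist":[0,0,0],"grip":30}]';python3 -m pendant '[{"delta_pos":[0,0.1,0],"twist":[0,0,0],"grip":30},{"delta_pos":[0,0.2,0],"twist":[0,0,0],"grip":30},{"delta_pos":[0,0.3,0],"twist":[0,0,0],"grip":30},{"delta_pos":[0,0.3,0],"twist":[0,0,0],"grip":30},{"delta_pos":[0,0.3,0],"twist":[0,0,0],"grip":30}]'
```

```text
time_s: 4.8
ee_pos: [485.0, -62.3, 48.7]
ee_rot: [-90.0, 0.0, -97.4]
force: [0.0, 0.2, -2.2]
gripper_width: 39.6
time_s: 5.3
ee_pos: [486.0, -62.9, 47.2]
ee_rot: [-89.9, 0.0, -97.5]
force: [-0.5, 0.0, 6.3]
gripper_width: 39.9
```

```bash
python3 -m pendant '[{"delta_pos":[0,0.05,0],"twist":[0,0,0],"grip":30},{"delta_pos":[0,0.1,0],"twist":[0,0,0],"grip":30},{"delta_pos":[0,0.1,0],"twist":[0,0,0],"grip":30},{"delta_pos":[0,0.1,0],"twist":[0,0,0],"grip":30},{"delta_pos":[0,0.1,0],"twist":[0,0,0],"grip":30}]'
```

```text
time_s: 5.8
ee_pos: [485.9, -63.4, 46.5]
ee_rot: [-89.9, -0.0, -97.4]
force: [-1.8, -2.2, 8.9]
gripper_width: 39.8
```

Contact is clear at 8.9 N upward. I'll release with a moderate opening and retreat.

```bash
python3 -m pendant '[{"delta_pos":[0,0,0],"twist":[0,0,0],"grip":58},{"delta_pos":[0,0,0],"twist":[0,0,0],"grip":58},{"delta_pos":[0,0,0],"twist":[0,0,0],"grip":58},{"delta_pos":[0,-3,0],"twist":[0,0,0],"grip":58},{"delta_pos":[0,-8,0],"twist":[0,0,0],"grip":58}]';python3 - <<'E'
from h import *
plan((400,100,200),-99)
E
```

```text
time_s: 6.3
ee_pos: [482.6, -62.4, 123.0]
ee_rot: [-90.5, 0.0, -97.5]
force: [2.2, 0.6, 0.4]
gripper_width: 53.0
t 6.3 pos [482.6 -62.4 123. ] rot [-90.5   0.  -97.5] q [ -9.  15. 108.   0.  57.  -1.] w 53.0 F [2.2 0.6 0.4]
delta cm [-15.03  -7.61 -10.36]
twist [ 0.47  1.55 -0.01]
```

```bash
python3 -m pendant '[{"delta_pos":[-3,-4,0],"twist":[0,0,0],"grip":75},{"delta_pos":[-8,-5,-1.8],"twist":[0,1,0],"grip":75},{"delta_pos":[-13,-5,-3],"twist":[0,1.5,0],"grip":75},{"delta_pos":[-18,-5,-4],"twist":[0,1.5,0],"grip":75},{"delta_pos":[-23,-5,-5.2],"twist":[0,1.5,0],"grip":75}]';python3 -m pendant '[{"delta_pos":[-4,0,-0.9],"twist":[0,0,0],"grip":75},{"delta_pos":[-9,0,-2],"twist":[0,0,0],"grip":75},{"delta_pos":[-12,0,-2.6],"twist":[0,0,0],"grip":75},{"delta_pos":[-12,0,-2.6],"twist":[0,0,0],"grip":75},{"delta_pos":[-12,0,-2.6],"twist":[0,0,0],"grip":75}]';python3 - <<'E'
from h import *
plan((450,380,170),-100)
ci=imaging.camera_info('wrist');p,d=imaging.grab_frame('wrist');cv2.imwrite('pics/w3.png',p[...,::-1])
m=cv2.inRange(cv2.cvtColor(p,cv2.COLOR_RGB2HSV),(5,150,90),(16,255,255));m[260:]=0
for c in cv2.findContours(m,0,2)[0]:
    if cv2.contourArea(c)>2000: print(cv2.boundingRect(c),cv2.minAreaRect(cast(ci,c[:,0],52)[:,:2].astype(np.float32)))
E
```

```text
time_s: 6.8
ee_pos: [463.9, 166.1, 175.2]
ee_rot: [-89.9, 0.0, -99.0]
force: [0.9, -0.0, -0.1]
gripper_width: 68.5
time_s: 7.3
ee_pos: [456.8, 286.9, 174.4]
ee_rot: [-90.0, -0.1, -98.9]
force: [0.5, -0.7, 0.0]
gripper_width: 68.4
t 7.3 pos [456.8 286.9 174.4] rot [-90.   -0.1 -98.9] q [31. 17. 98. -0. 65. 40.] w 68.4 F [ 0.5 -0.7  0. ]
delta cm [-9.09  0.43 -2.1 ]
twist [0.04 1.15 0.07]
(535, 0, 105, 260) ((679.9053344726562, 328.4246520996094), (78.20906066894531, 212.34518432617188), 2.6062848567962646)
(0, 0, 310, 260) ((333.9237060546875, 380.54315185546875), (197.16226196289062, 257.14801025390625), 79.60429382324219)
```

View pics/w3.png

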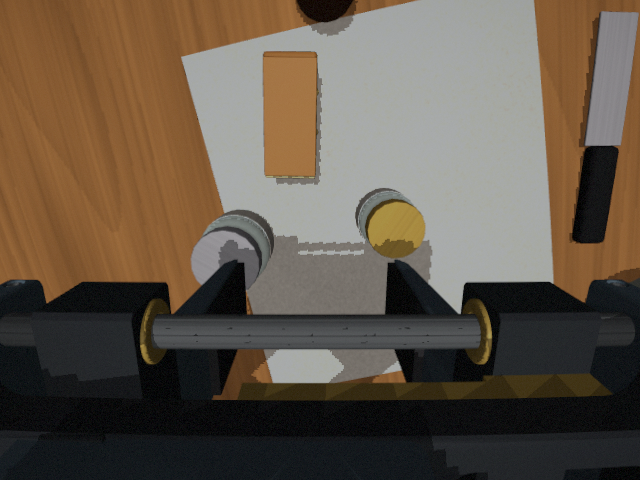

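The second piece's top is at (263–317, 58–177). The salt pot is beyond it at (325,5) and the two jars are nearer the robot.

Run:
```python
from h import *
ci=imaging.camera_info('wrist')
X=cast(ci,[(264,57),(317,57),(318,177),(264,176)],52);print(X.round(1),X.mean(0).round(1))
c=X.mean(0); plan((c[0],c[1],110),-99.5)
```

```text
[[440.3 422.   52. ]
 [478.  416.   52. ]
 [465.6 331.   52. ]
 [424.5 338.2  52. ]] [452.1 376.8  52. ]
t 7.35 pos [456.9 286.2 174.5] rot [-90.   -0.1 -98.9] q [31. 17. 98. -0. 65. 40.] w 68.2 F [ 0.4  0.4 -0.2]
delta cm [-8.89  6.45 -1.87]
twist [0.04 0.56 0.06]
```

```bash
python3 -m pendant '[{"delta_pos":[-4.5,0,-1],"twist":[0,0.4,0],"grip":75},{"delta_pos":[-9,2,-1.9],"twist":[0,0.8,0],"grip":75},{"delta_pos":[-9,5,-1.9],"twist":[0,0.8,0],"grip":75},{"delta_pos":[-9,8,-1.9],"twist":[0,0.8,0],"grip":75},{"delta_pos":[-9,9,-1.9],"twist":[0,0.8,0],"grip":75}]';python3 - <<'E'
from h import *
plan((451.5,378,20.5),-99.7)
E
```

```text
time_s: 7.85
ee_pos: [451.0, 376.0, 82.0]
ee_rot: [-90.2, -0.3, -99.8]
force: [-0.3, -0.5, 0.3]
gripper_width: 68.4
t 7.85 pos [451. 376.  82.] rot [-90.2  -0.3 -99.8] q [39. 26. 98. -0. 56. 49.] w 68.4 F [-0.3 -0.5  0.3]
delta cm [-0.24  6.15  0.04]
twist [ 0.23 -0.13  0.29]
```

```bash
python3 -m pendant '[{"delta_pos":[-0.1,3,0],"twist":[0,0,0],"grip":75},{"delta_pos":[-0.1,6,0],"twist":[0,0,0],"grip":75},{"delta_pos":[-0.1,6,0],"twist":[0,0,0],"grip":75},{"delta_pos":[-0.1,6,0],"twist":[0,0,0],"grip":75},{"delta_pos":[-0.1,6,0],"twist":[0,0,0],"grip":30}]' 25; python3 -m pendant '[{"delta_pos":[0,0,0],"twist":[0,0,0],"grip":30},{"delta_pos":[0,0,0],"twist":[0,0,0],"grip":30},{"delta_pos":[0,0,0],"twist":[0,0,0],"grip":30},{"delta_pos":[0,0,0],"twist":[0,0,0],"grip":30},{"delta_pos":[0,0,0],"twist":[0,0,0],"grip":30}]' 25;  python3 -m pendant '[{"delta_pos":[0,-2,0],"twist":[0,0,0],"grip":30},{"delta_pos":[0,-5,0],"twist":[0,0,0],"grip":30},{"delta_pos":[0,-8,0],"twist":[0,0,0],"grip":30},{"delta_pos":[0,-11,0],"twist":[0,0,0],"grip":30},{"delta_pos":[0,-12,0],"twist":[0,0,0],"grip":30}]'
python3 - <<'E'
from h import *
plan((554.2,-71,140),-97.3)
E
```

```text
time_s: 8.35
ee_pos: [454.1, 380.1, 27.1]
ee_rot: [-89.9, 0.2, -99.8]
force: [-0.1, -0.3, 0.8]
gripper_width: 63.2
time_s: 8.85
ee_pos: [452.6, 380.0, 25.8]
ee_rot: [-90.0, 0.0, -99.8]
force: [-2.2, -0.4, 5.6]
gripper_width: 40.3
time_s: 9.35
ee_pos: [453.8, 380.6, 147.6]
ee_rot: [-89.8, 0.2, -99.7]
force: [0.1, 0.2, -1.8]
gripper_width: 39.7
t 9.35 pos [453.8 380.6 147.6] rot [-89.8   0.2 -99.7] q [39. 22. 93. -0. 64. 49.] w 39.7 F [ 0.1  0.2 -1.8]
delta cm [42.81  0.66 17.53]
twist [-0.21 -2.45 -0.22]
```

```bash
python3 -m pendant '[{"delta_pos":[4,0,1.6],"twist":[0,-1,0],"grip":30},{"delta_pos":[8.5,0,3.5],"twist":[0,-2,0],"grip":30},{"delta_pos":[13,0,5.3],"twist":[0,-2.4,0],"grip":30},{"delta_pos":[17.5,0,7.2],"twist":[0,-2.4,0],"grip":30},{"delta_pos":[22,0,9],"twist":[0,-2.4,0],"grip":30}]'
python3 - <<'E'
from h import *
plan((554.2,-71,150),-97.3)
E
```

```text
time_s: 9.85
ee_pos: [503.4, 145.5, 143.6]
ee_rot: [-90.1, -0.1, -97.3]
force: [1.8, 0.1, -2.1]
gripper_width: 39.8
t 9.85 pos [503.4 145.5 143.6] rot [-90.1  -0.1 -97.3] q [ 15.  17. 102.  -0.  61.  22.] w 39.8 F [ 1.8  0.1 -2.1]
delta cm [20.83 -0.64  7.79]
twist [ 0.1  -0.02  0.05]
```

```bash
python3 -m pendant '[{"delta_pos":[4,-0.6,1.6],"twist":[0,0,0],"grip":30},{"delta_pos":[8.5,-0.6,3.4],"twist":[0,0,0],"grip":30},{"delta_pos":[13,-0.6,5],"twist":[0,0,0],"grip":30},{"delta_pos":[17,-0.6,6.5],"twist":[0,0,0],"grip":30},{"delta_pos":[20.8,-0.6,7.8],"twist":[0,0,0],"grip":30}]'
python3 -m pendant '[{"delta_pos":[0,0,0],"twist":[0,0,0],"grip":30},{"delta_pos":[0,0,0],"twist":[0,0,0],"grip":30},{"delta_pos":[0,0,0],"twist":[0,0,0],"grip":30},{"delta_pos":[0,0,0],"twist":[0,0,0],"grip":30},{"delta_pos":[0,0,0],"twist":[0,0,0],"grip":30}]'
python3 - <<'E'
from h import *
plan((554.2,-71,54),-97.3)
ci=imaging.camera_info('wrist');p,d=imaging.grab_frame('wrist');cv2.imwrite('pics/w4.png',p[...,::-1])
E
```

```text
time_s: 10.35
ee_pos: [554.2, -70.8, 149.4]
ee_rot: [-90.1, -0.0, -97.4]
force: [-0.0, 0.5, -2.1]
gripper_width: 39.7
time_s: 10.85
ee_pos: [554.5, -67.5, 150.9]
ee_rot: [-90.0, 0.0, -97.3]
force: [0.2, 0.1, -2.0]
gripper_width: 40.0
t 10.85 pos [554.5 -67.5 150.9] rot [-90.    0.  -97.3] q [-8. 20. 97.  0. 63. -1.] w 40.0 F [ 0.2  0.1 -2. ]
delta cm [0.35 9.69 0.01]
twist [ 0.01  0.05 -0.01]
```

View pics/w4.png

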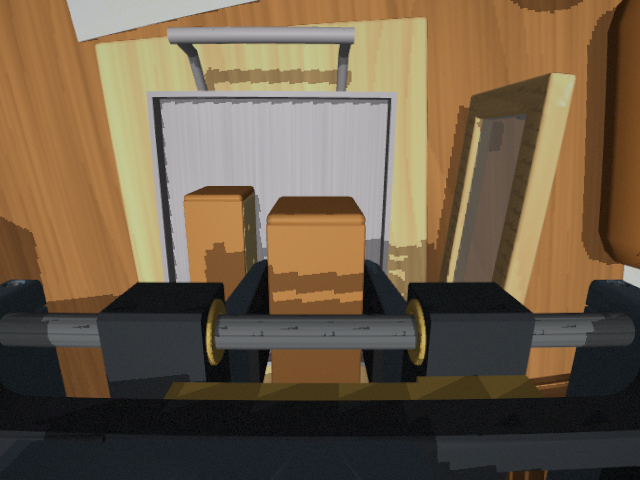

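The first piece lies flat in the tray at (220,240), parallel to the held piece, with a gap between them. Lowering the second.

```bash
python3 -m pendant '[{"delta_pos":[0.1,3,0],"twist":[0,0,0],"grip":30},{"delta_pos":[0.2,6,0],"twist":[0,0,0],"grip":30},{"delta_pos":[0.2,8.5,0],"twist":[0,0,0],"grip":30},{"delta_pos":[0.2,9.5,0],"twist":[0,0,0],"grip":30},{"delta_pos":[0.2,9.5,0],"twist":[0,0,0],"grip":30}]';python3 -m pendant '[{"delta_pos":[0,0.1,0],"twist":[0,0,0],"grip":30},{"delta_pos":[0,0.2,0],"twist":[0,0,0],"grip":30},{"delta_pos":[0,0.3,0],"twist":[0,0,0],"grip":30},{"delta_pos":[0,0.3,0],"twist":[0,0,0],"grip":30},{"delta_pos":[0,0.3,0],"twist":[0,0,0],"grip":30}]'
```

```text
time_s: 11.4
ee_pos: [553.7, -70.2, 54.8]
ee_rot: [-90.2, 0.0, -97.3]
force: [0.3, -0.2, -1.5]
gripper_width: 40.1
time_s: 11.9
ee_pos: [554.7, -70.7, 53.4]
ee_rot: [-90.0, 0.0, -97.4]
force: [-0.5, -0.4, -2.5]
gripper_width: 39.9
```

```bash
python3 -m pendant '[{"delta_pos":[0,0.1,0],"twist":[0,0,0],"grip":30},{"delta_pos":[0,0.2,0],"twist":[0,0,0],"grip":30},{"delta_pos":[0,0.2,0],"twist":[0,0,0],"grip":30},{"delta_pos":[0,0.2,0],"twist":[0,0,0],"grip":30},{"delta_pos":[0,0.2,0],"twist":[0,0,0],"grip":30}]'
```

```text
time_s: 12.4
ee_pos: [554.5, -70.7, 50.9]
ee_rot: [-90.0, 0.0, -97.4]
force: [0.4, 0.8, -2.6]
gripper_width: 40.2
```

```bash
python3 -m pendant '[{"delta_pos":[0,0.05,0],"twist":[0,0,0],"grip":30},{"delta_pos":[0,0.1,0],"twist":[0,0,0],"grip":30},{"delta_pos":[0,0.15,0],"twist":[0,0,0],"grip":30},{"delta_pos":[0,0.15,0],"twist":[0,0,0],"grip":30},{"delta_pos":[0,0.15,0],"twist":[0,0,0],"grip":30}]'
```

```text
time_s: 12.9
ee_pos: [554.5, -70.7, 49.8]
ee_rot: [-90.0, 0.0, -97.4]
force: [-0.9, -1.1, 2.1]
gripper_width: 40.1
```

```bash
python3 -m pendant '[{"delta_pos":[0,0,0],"twist":[0,0,0],"grip":58},{"delta_pos":[0,0,0],"twist":[0,0,0],"grip":58},{"delta_pos":[0,0,0],"twist":[0,0,0],"grip":58},{"delta_pos":[0,-3,0],"twist":[0,0,0],"grip":58},{"delta_pos":[0,-8,0],"twist":[0,0,0],"grip":58}]';python3 -m pendant '[{"delta_pos":[0,-4,0],"twist":[0,0,0],"grip":58},{"delta_pos":[-5,-6,0],"twist":[0,0,0],"grip":58},{"delta_pos":[-10,-8,0],"twist":[0,0,0],"grip":50},{"delta_pos":[-15,-8,-2],"twist":[0,0,0],"grip":40},{"delta_pos":[-20,-8,-4],"twist":[0,0,0],"grip":40}]'
python3 - <<'E'
from h import *
plan((537.8,69,180),-97.3+90)
for n in['top','scene']:
    p,d=imaging.grab_frame(n);cv2.imwrite(f'pics/{n}5.png',p[...,::-1])
    if n=='top': crop(p,140,190,420,340,2.8,'pics/t5.png');np.save('pics/t5.npy',p)
E
```

```text
time_s: 13.4
ee_pos: [552.1, -70.3, 127.1]
ee_rot: [-90.5, 0.0, -97.4]
force: [1.2, -0.4, -0.1]
gripper_width: 53.1
time_s: 13.9
ee_pos: [544.4, 120.6, 210.2]
ee_rot: [-89.9, 0.1, -97.4]
force: [0.7, 0.0, 0.1]
gripper_width: 36.9
t 13.9 pos [544.4 120.6 210.2] rot [-89.9   0.1 -97.4] q [11. 17. 92.  0. 71. 19.] w 36.9 F [0.7 0.  0.1]
delta cm [ 5.2   3.02 -0.  ]
twist [-1.60e-01 -9.01e+01  6.00e-02]
```

View pics/t5.png

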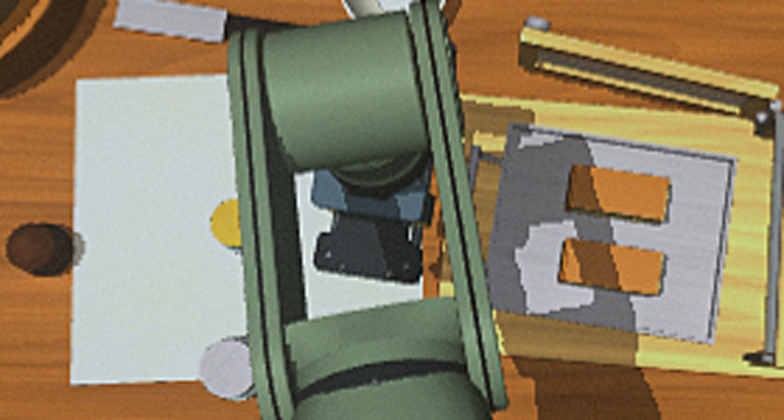

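View pics/scene5.png

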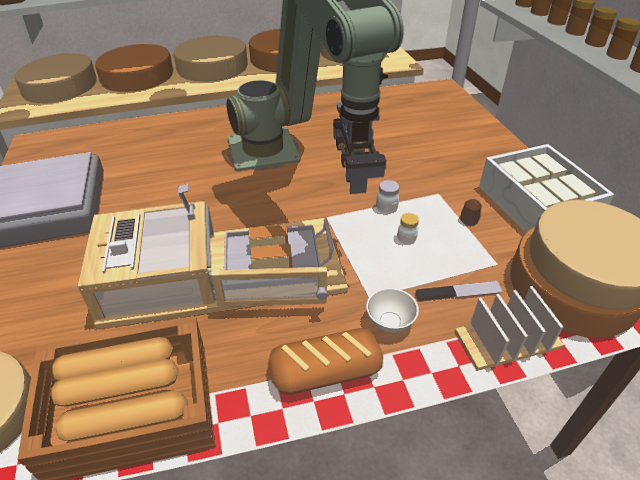

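Both pieces lie flat on the tray at about (619,193) and (611,266) in the crop, and the tray hasn't moved. Next I turn the jaws 90° and go to the handle.

```bash
python3 -m pendant '[{"delta_pos":[1,0,0],"twist":[0,-8.5,0],"grip":40},{"delta_pos":[2,0,0],"twist":[0,-17,0],"grip":40},{"delta_pos":[3,0,0],"twist":[0,-25,0],"grip":40},{"delta_pos":[4,0,0],"twist":[0,-34,0],"grip":40},{"delta_pos":[5.2,0,0],"twist":[0,-42,0],"grip":40}]';python3 -m pendant '[{"delta_pos":[0,0.5,0],"twist":[0,-8.5,0],"grip":40},{"delta_pos":[0,1,0],"twist":[0,-17,0],"grip":40},{"delta_pos":[0,2,0],"twist":[0,-25,0],"grip":40},{"delta_pos":[0,3,0],"twist":[0,-34,0],"grip":40},{"delta_pos":[0,3,0],"twist":[0,-42,0],"grip":40}]'
python3 - <<'E'
from h import *
plan((537.8,69,75),-7.7)
ci=imaging.camera_info('wrist');p,d=imaging.grab_frame('wrist');cv2.imwrite('pics/w6.png',p[...,::-1])
E
```

```text
time_s: 14.5
ee_pos: [537.3, 66.1, 209.1]
ee_rot: [-90.0, -0.0, -55.0]
force: [-0.0, 0.1, -0.1]
gripper_width: 36.4
time_s: 15.0
ee_pos: [536.4, 66.2, 177.7]
ee_rot: [-90.1, 0.2, -13.0]
force: [-0.6, 0.1, -0.1]
gripper_width: 36.5
t 15.0 pos [536.4  66.2 177.7] rot [-90.1   0.2 -13. ] q [  6.  17.  97.  -0.  66. -71.] w 36.5 F [-0.6  0.1 -0.1]
delta cm [ 0.1  10.27  0.31]
twist [ 0.07 -5.33 -0.16]
```

View pics/w6.png

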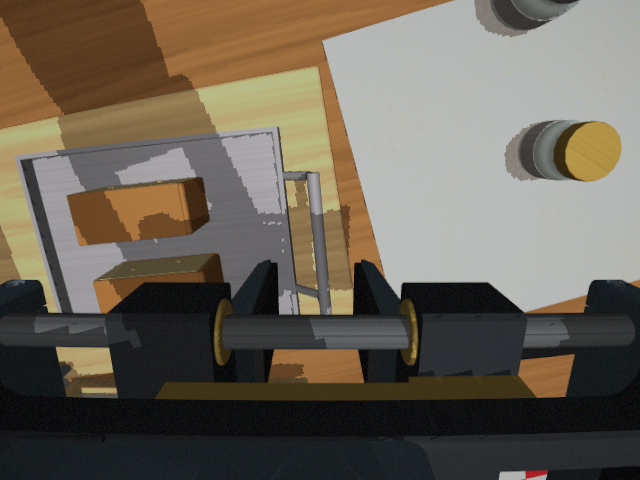

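The bar runs from (314,173) to (324,312), between the finger tips.

Run:
```python
from h import *
ci=imaging.camera_info('wrist')
X=cast(ci,[(313,173),(318,230),(322,285)],84);print(X.round(1)); print(np.degrees(np.arctan2(*(X[2]-X[0])[[1,0]])))
a=np.radians(-97.7);print('model bar end',np.array([519.5,-66.3])-136.5*np.array([np.cos(a),np.sin(a)])-54*np.array([-np.sin(a),np.cos(a)]))
plan((537.8,69,73),-7.7)
```

```text
[[487.   76.4  84. ]
 [527.5  70.8  84. ]
 [569.5  64.5  84. ]]
-8.215886410399499
model bar end [484.27602152  76.20446077]
t 15.05 pos [536.9  66.3 178.3] rot [-90.1   0.1 -12.8] q [  6.  17.  97.  -0.  66. -71.] w 36.6 F [ 0.8  0.  -0.5]
delta cm [ 0.05 10.53  0.3 ]
twist [ 0.05 -5.12 -0.1 ]
```

```bash
python3 -m pendant '[{"delta_pos":[0.1,3,0.3],"twist":[0,-5,0],"grip":40},{"delta_pos":[0.1,6,0.3],"twist":[0,-5,0],"grip":40},{"delta_pos":[0.1,9,0.3],"twist":[0,-5,0],"grip":40},{"delta_pos":[0.1,11,0.3],"twist":[0,-5,0],"grip":40},{"delta_pos":[0.1,11,0.3],"twist":[0,-5,0],"grip":40}]' 20; python3 -m pendant '[{"delta_pos":[0,0,0],"twist":[0,0,0],"grip":2},{"delta_pos":[0,0,0],"twist":[0,0,0],"grip":2},{"delta_pos":[0,0,0],"twist":[0,0,0],"grip":2},{"delta_pos":[0,0,0],"twist":[0,0,0],"grip":2},{"delta_pos":[0,0,0],"twist":[0,0,0],"grip":2}]' 40
python3 - <<'E'
from h import *
plan((0,0,70),-7.7)
E
```

```text
time_s: 15.55
ee_pos: [536.9, 69.1, 66.7]
ee_rot: [-90.1, 0.3, -8.5]
force: [-0.6, 0.5, 0.2]
gripper_width: 36.2
time_s: 16.05
ee_pos: [539.9, 69.4, 70.6]
ee_rot: [-90.0, -0.2, -8.3]
force: [0.6, -2.5, 4.9]
gripper_width: 8.7
t 16.05 pos [539.9  69.4  70.6] rot [-90.   -0.2  -8.3] q [  6.  23. 105.  -0.  51. -76.] w 8.7 F [ 0.6 -2.5  4.9]
delta cm [-52.43  -0.09 -14.64]
twist [ 0.03 -0.58  0.17]
```

Run:
```python
from h import *
plan((529.5,69.5,70),-3.4)
```

```text
t 16.05 pos [539.9  69.4  70.6] rot [-90.   -0.2  -8.3] q [  6.  23. 105.  -0.  51. -76.] w 8.7 F [ 0.6 -2.5  4.9]
delta cm [-1.04  0.05 -0.14]
twist [ 0.04 -4.88  0.17]
```

```bash
python3 -m pendant '[{"delta_pos":[-0.2,0,0],"twist":[0,-1,0],"grip":2},{"delta_pos":[-0.4,0,-0.1],"twist":[0,-2,0],"grip":2},{"delta_pos":[-0.7,0,-0.1],"twist":[0,-3.2,0],"grip":2},{"delta_pos":[-1,0,-0.1],"twist":[0,-4.8,0],"grip":2},{"delta_pos":[-1,0,-0.1],"twist":[0,-4.8,0],"grip":2}]' 40
python3 - <<'E'
from h import *
plan((514,-179,70),-3.4)
p,d=imaging.grab_frame('wrist');cv2.imwrite('pics/w7.png',p[...,::-1]);ci=imaging.camera_info('wrist')
p,d=imaging.grab_frame('top');crop(p,290,190,540,340,3,'pics/t7.png')
E
```

```text
time_s: 16.55
ee_pos: [529.7, 71.1, 70.5]
ee_rot: [-89.9, -0.2, -3.6]
force: [0.2, -0.4, 7.1]
gripper_width: 8.4
t 16.55 pos [529.7  71.1  70.5] rot [-89.9  -0.2  -3.6] q [  6.  22. 107.   0.  51. -80.] w 8.4 F [ 0.2 -0.4  7.1]
delta cm [-0.000e+00  1.000e-02 -2.506e+01]
twist [-0.11 -0.18  0.15]
```

View pics/w7.png

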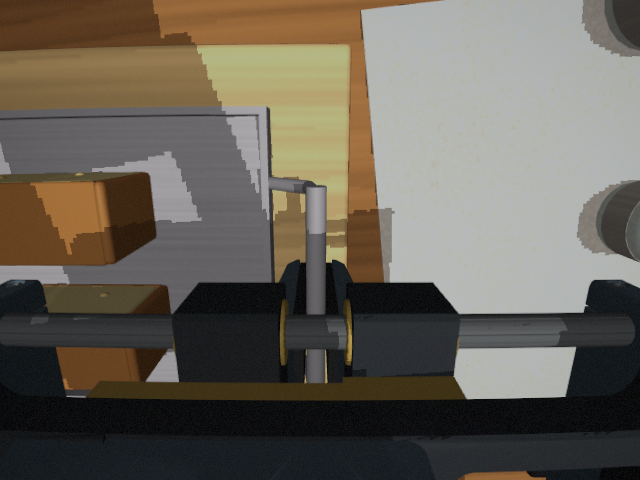

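View pics/t7.png

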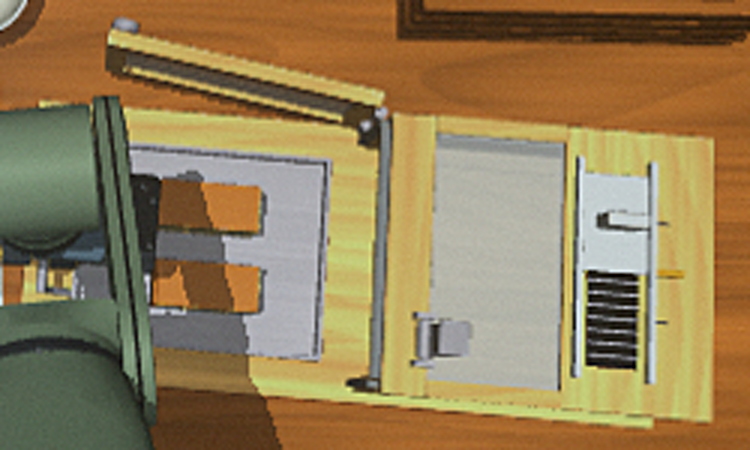

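The tray has followed the grip and its far edge is now about parallel to the mouth. I'll check its lateral position from the far corners, (331,160) and (320,361) in the crop.

```bash
cat >> h.py <<'E'
C0=np.array([504.8,-338.7]);CA=np.radians(-93.3)
EX=np.array([np.cos(CA),np.sin(CA)]);EY=np.array([-np.sin(CA),np.cos(CA)])
def w2c(X): X=np.atleast_2d(X)[:,:2]-C0; return np.c_[X@EX,X@EY]
def c2w(x,y): return C0+x*EX+y*EY
E
python3 - <<'E'
from h import *
ci=imaging.camera_info('top')
px=np.array([(331,160),(320,361),(132,147)])/3+[290,190]
X=cast(ci,px,38);c=w2c(X);print(c.round(1),np.degrees(np.arctan2(*(c[1]-c[0]))), np.degrees(np.arctan2(*(c[0]-c[2])[::-1])))
print(w2c(state()['ee_pos']))
E
```

```text
[[-162.3   85.7]
 [-163.2  -92.8]
 [-340.7   83.4]] -179.70837574317488 0.7419336116391219
[[-410.5339111     1.25987852]]
```

```bash
python3 -m pendant '[{"delta_pos":[0.1,0,-1],"twist":[0,0,0],"grip":2},{"delta_pos":[0.2,0,-2.5],"twist":[0,0,0],"grip":2},{"delta_pos":[0.3,0,-4],"twist":[0,0,0],"grip":2},{"delta_pos":[0.3,0,-5.5],"twist":[0,0,0],"grip":2},{"delta_pos":[0.3,0,-7],"twist":[0,0,0],"grip":2}]' 40
python3 - <<'E'
from h import *
print(w2c(state()['ee_pos']))
E
```

```text
time_s: 17.15
ee_pos: [528.6, 2.1, 70.6]
ee_rot: [-89.7, -0.2, -3.6]
force: [0.1, 5.2, 7.6]
gripper_width: 8.8
[[-341.58448083    4.19091756]]
```

```bash
python3 -m pendant '[{"delta_pos":[0,0,-1.5],"twist":[0,0,0],"grip":2},{"delta_pos":[0,0,-3],"twist":[0,0,0],"grip":2},{"delta_pos":[0,0,-4.5],"twist":[0,0,0],"grip":2},{"delta_pos":[0,0,-5],"twist":[0,0,0],"grip":2},{"delta_pos":[0,0,-5],"twist":[0,0,0],"grip":2}]' 40
python3 - <<'E'
from h import *
print(w2c(state()['ee_pos']))
p,d=imaging.grab_frame('top');crop(p,290,190,540,340,3,'pics/t8.png')
p,d=imaging.grab_frame('scene');crop(p,70,170,360,330,2.7,'pics/s8.png')
E
```

```text
time_s: 17.65
ee_pos: [525.4, -49.1, 70.6]
ee_rot: [-89.9, -0.2, -3.6]
force: [-0.0, 1.1, 7.6]
gripper_width: 8.6
[[-290.26420837    3.88939728]]
```

View pics/t8.png

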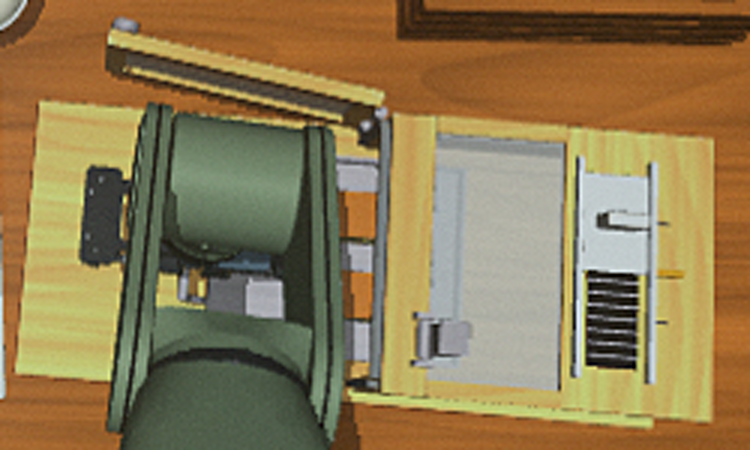

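View pics/s8.png

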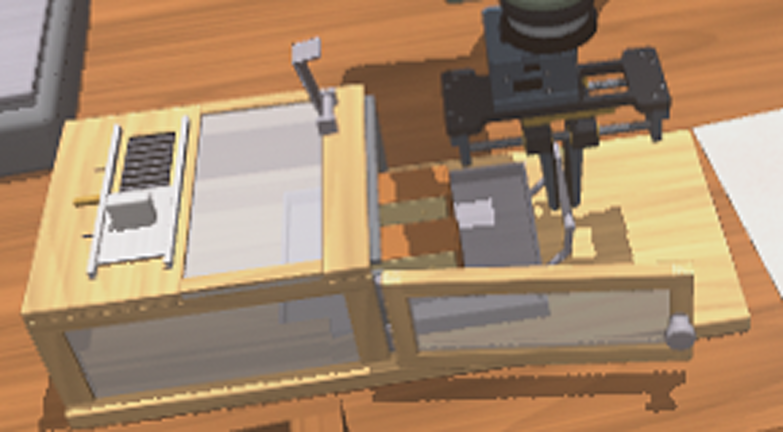

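The tray is in the mouth and running freely with about 1 N of force. Its front edge shows through the clear top at (455,230) in the crop. Continuing.

```bash
python3 -m pendant '[{"delta_pos":[0,0,-1.5],"twist":[0,0,0],"grip":2},{"delta_pos":[0,0,-3],"twist":[0,0,0],"grip":2},{"delta_pos":[0,0,-4.5],"twist":[0,0,0],"grip":2},{"delta_pos":[0,0,-6],"twist":[0,0,0],"grip":2},{"delta_pos":[0,0,-7],"twist":[0,0,0],"grip":2}]' 40
python3 - <<'E'
from h import *
print(w2c(state()['ee_pos']))
E
python3 -m pendant '[{"delta_pos":[0,0,-1.2],"twist":[0,0,0],"grip":2},{"delta_pos":[0,0,-2.4],"twist":[0,0,0],"grip":2},{"delta_pos":[0,0,-3.6],"twist":[0,0,0],"grip":2},{"delta_pos":[0,0,-4.8],"twist":[0,0,0],"grip":2},{"delta_pos":[0,0,-4.8],"twist":[0,0,0],"grip":2}]' 40
python3 - <<'E'
from h import *
print(w2c(state()['ee_pos']))
p,d=imaging.grab_frame('wrist');cv2.imwrite('pics/w9.png',p[...,::-1])
p,d=imaging.grab_frame('scene');crop(p,70,170,360,330,2.7,'pics/s9.png')
E
```

```text
time_s: 18.25
ee_pos: [521.0, -118.1, 70.5]
ee_rot: [-89.8, -0.1, -3.7]
force: [0.5, 6.7, 8.4]
gripper_width: 8.8
[[-221.16055912    3.51083615]]
time_s: 18.75
ee_pos: [518.0, -167.5, 70.5]
ee_rot: [-89.9, -0.1, -3.6]
force: [0.4, -0.3, 7.5]
gripper_width: 8.3
[[-171.70735139    3.28825305]]
```

View pics/w9.png

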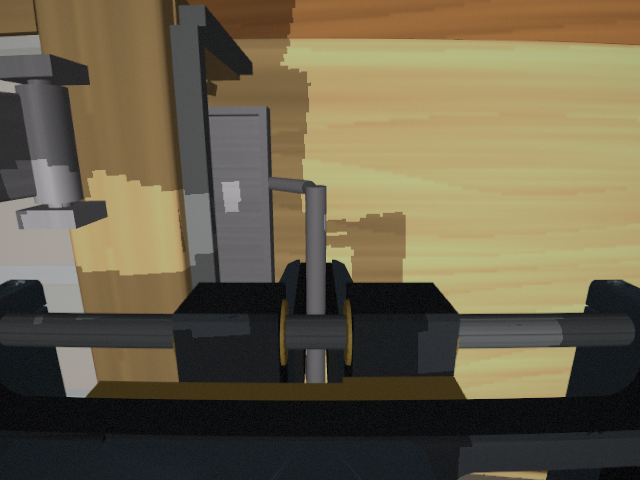

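View pics/s9.png

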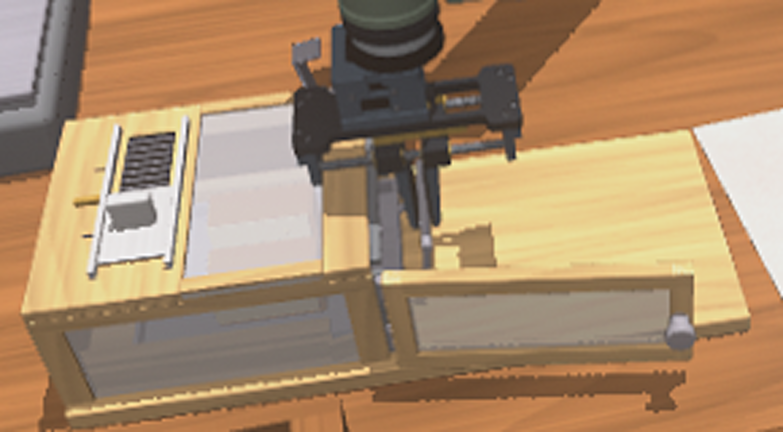

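```bash
python3 -m pendant '[{"delta_pos":[0,0,-0.5],"twist":[0,0,0],"grip":2},{"delta_pos":[0,0,-1],"twist":[0,0,0],"grip":2},{"delta_pos":[0,0,-1],"twist":[0,0,0],"grip":20},{"delta_pos":[0,0,-1],"twist":[0,0,0],"grip":20},{"delta_pos":[0,0,-1],"twist":[0,0,0],"grip":20}]' 40
python3 -m pendant '[{"delta_pos":[0,-1,0],"twist":[0,0,0],"grip":20},{"delta_pos":[0,-4,0],"twist":[0,0,0],"grip":20},{"delta_pos":[0,-6,0],"twist":[0,0,0],"grip":10},{"delta_pos":[0,-6,3],"twist":[0,0,0],"grip":0},{"delta_pos":[0,-6,4],"twist":[0,0,0],"grip":0}]' 40
python3 - <<'E'
from h import *
print(w2c(state()['ee_pos']))
plan((518,-142,110),-3.6)
p,d=imaging.grab_frame('wrist');cv2.imwrite('pics/w10.png',p[...,::-1])
E
```

```text
time_s: 19.35
ee_pos: [516.1, -177.0, 68.9]
ee_rot: [-90.0, 0.1, -3.6]
force: [-0.2, -0.2, -0.6]
gripper_width: 18.1
time_s: 19.85
ee_pos: [519.2, -136.1, 130.5]
ee_rot: [-90.0, -0.1, -3.5]
force: [-0.4, -0.8, -0.2]
gripper_width: 0.3
[[-203.09579096    2.75040147]]
t 19.85 pos [ 519.2 -136.1  130.5] rot [-90.   -0.1  -3.5] q [ -16.   19.  102.    0.   59. -102.] w 0.3 F [-0.4 -0.8 -0.2]
delta cm [-0.09  2.05 -0.6 ]
twist [-0.03  0.08  0.08]
```

View pics/w10.png

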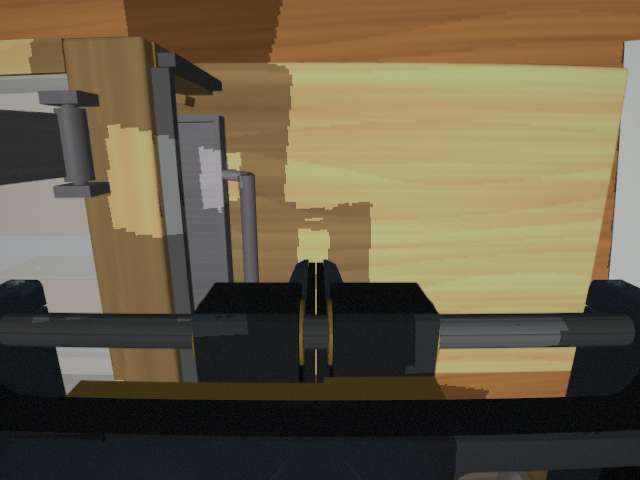

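```bash
python3 -m pendant '[{"delta_pos":[0,1,0],"twist":[-3,0,0],"grip":0},{"delta_pos":[0,2.5,0],"twist":[-6,0,0],"grip":0},{"delta_pos":[0,4,0],"twist":[-8,0,0],"grip":0},{"delta_pos":[0,5.3,0],"twist":[-8,0,0],"grip":0},{"delta_pos":[0,5.3,0],"twist":[-8,0,0],"grip":0}]' 40
python3 - <<'E'
from h import *
s=state();print(s['ee_pos'],w2c(s['ee_pos']),s['force'])
d=np.r_[EX*25,0];R=Ro.from_euler('xyz',s['ee_rot'],degrees=True).as_matrix();print((R.T@d/10).round(3))
E
```

```text
time_s: 20.4
ee_pos: [517.4, -137.2, 74.4]
ee_rot: [-98.0, 0.3, -3.5]
force: [0.1, 0.5, 0.4]
gripper_width: 0.4
[ 517.41604584 -137.17921894   74.41050208] [[-201.91285305    0.99477845]] [0.09601905 0.52689506 0.42018149]
[ 0.009  0.347 -2.476]
```

```bash
python3 -m pendant '[{"delta_pos":[0.1,0.14,-1],"twist":[0,0,0],"grip":0},{"delta_pos":[0.1,0.28,-2],"twist":[0,0,0],"grip":0},{"delta_pos":[0.1,0.42,-3],"twist":[0,0,0],"grip":0},{"delta_pos":[0.1,0.5,-3.5],"twist":[0,0,0],"grip":0},{"delta_pos":[0.1,0.56,-4],"twist":[0,0,0],"grip":0}]' 40
python3 -m pendant '[{"delta_pos":[0,0.03,-0.2],"twist":[0,0,0],"grip":0},{"delta_pos":[0,0.06,-0.4],"twist":[0,0,0],"grip":0},{"delta_pos":[0,0.09,-0.6],"twist":[0,0,0],"grip":0},{"delta_pos":[0,0.09,-0.6],"twist":[0,0,0],"grip":0},{"delta_pos":[0,0.09,-0.6],"twist":[0,0,0],"grip":0}]' 40
python3 - <<'E'
from h import *
s=state();print(s['ee_pos'],w2c(s['ee_pos']),s['force'])
p,d=imaging.grab_frame('wrist');cv2.imwrite('pics/w11.png',p[...,::-1])
p,d=imaging.grab_frame('scene');crop(p,170,170,360,330,4,'pics/s11.png')
E
```

```text
time_s: 20.9
ee_pos: [517.9, -178.2, 77.0]
ee_rot: [-97.9, -0.1, -3.6]
force: [0.3, 4.5, 4.4]
gripper_width: 0.4
time_s: 21.4
ee_pos: [517.1, -184.0, 76.1]
ee_rot: [-98.0, 0.0, -3.5]
force: [1.1, 3.3, 1.7]
gripper_width: 0.6
[ 517.14755948 -183.99045332   76.14873505] [[-155.16378513    3.42138045]] [1.14401357 3.34013523 1.68603735]
```

View pics/w11.png

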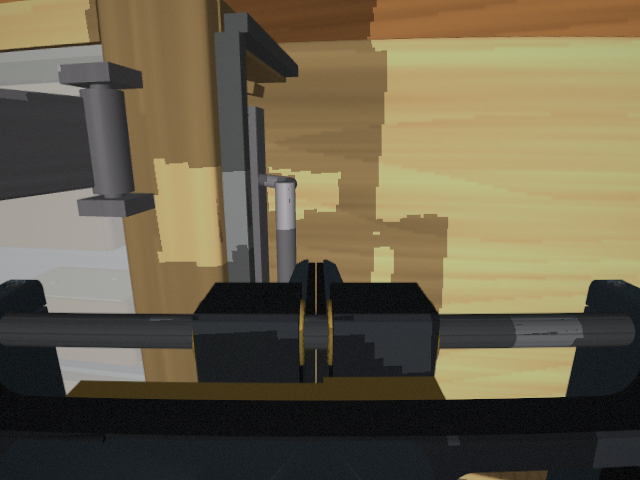

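View pics/s11.png

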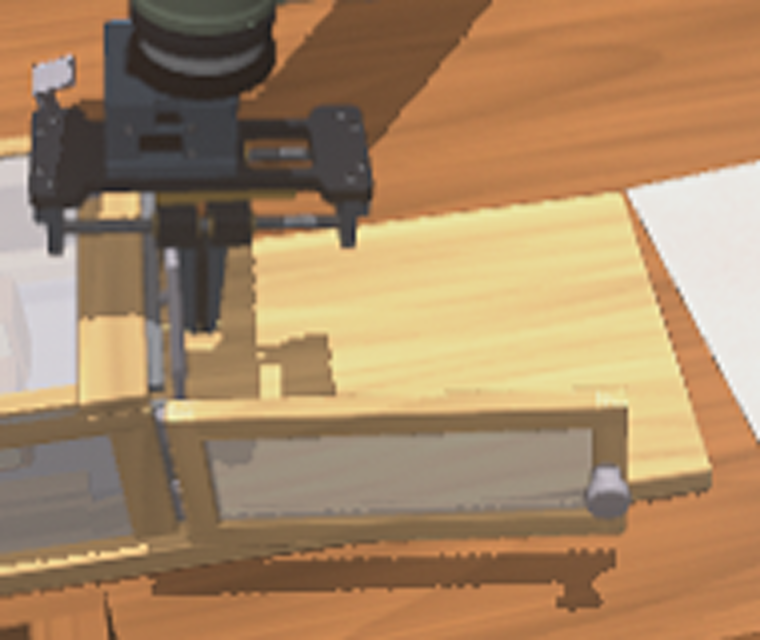

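The bar is in front of the closed fingers and moving inward at about 3 N. I'll keep pushing in small steps until it meets the back wall.

```bash
python3 -m pendant '[{"delta_pos":[0,0.03,-0.2],"twist":[0,0,0],"grip":0},{"delta_pos":[0,0.06,-0.4],"twist":[0,0,0],"grip":0},{"delta_pos":[0,0.06,-0.4],"twist":[0,0,0],"grip":0},{"delta_pos":[0,0.06,-0.4],"twist":[0,0,0],"grip":0},{"delta_pos":[0,0.06,-0.4],"twist":[0,0,0],"grip":0}]' 40
python3 -m pendant '[{"delta_pos":[0,0.03,-0.2],"twist":[0,0,0],"grip":0},{"delta_pos":[0,0.06,-0.4],"twist":[0,0,0],"grip":0},{"delta_pos":[0,0.06,-0.4],"twist":[0,0,0],"grip":0},{"delta_pos":[0,0.06,-0.4],"twist":[0,0,0],"grip":0},{"delta_pos":[0,0.06,-0.4],"twist":[0,0,0],"grip":0}]' 40
python3 - <<'E'
from h import *
s=state();print(w2c(s['ee_pos']))
E
```

```text
time_s: 22.0
ee_pos: [516.7, -188.1, 76.1]
ee_rot: [-98.0, 0.0, -3.5]
force: [-0.6, 2.2, 2.9]
gripper_width: 0.5
time_s: 22.5
ee_pos: [516.5, -192.2, 76.1]
ee_rot: [-98.0, 0.0, -3.5]
force: [-0.7, 1.8, 2.3]
gripper_width: -0.1
[[-146.92407738    3.27026498]]
```

```bash
python3 -m pendant '[{"delta_pos":[0,0.03,-0.2],"twist":[0,0,0],"grip":0},{"delta_pos":[0,0.04,-0.3],"twist":[0,0,0],"grip":0},{"delta_pos":[0,0.04,-0.3],"twist":[0,0,0],"grip":0},{"delta_pos":[0,0.04,-0.3],"twist":[0,0,0],"grip":0},{"delta_pos":[0,0.04,-0.3],"twist":[0,0,0],"grip":0}]' 40
python3 - <<'E'
from h import *
s=state();print(w2c(s['ee_pos']),s['force'])
p,d=imaging.grab_frame('wrist');cv2.imwrite('pics/w12.png',p[...,::-1])
E
```

```text
time_s: 23.0
ee_pos: [516.4, -195.0, 76.1]
ee_rot: [-98.0, 0.0, -3.6]
force: [0.2, 2.4, 0.7]
gripper_width: 0.4
[[-144.08666956    3.2681968 ]] [0.20356388 2.3685222  0.70374369]
```

View pics/w12.png

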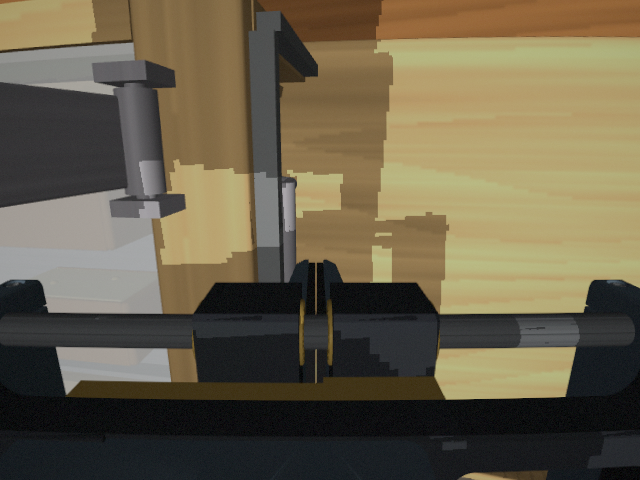

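```bash
python3 -m pendant '[{"delta_pos":[0,0.02,-0.1],"twist":[0,0,0],"grip":0},{"delta_pos":[0,0.03,-0.2],"twist":[0,0,0],"grip":0},{"delta_pos":[0,0.04,-0.3],"twist":[0,0,0],"grip":0},{"delta_pos":[0,0.04,-0.3],"twist":[0,0,0],"grip":0},{"delta_pos":[0,0.04,-0.3],"twist":[0,0,0],"grip":0}]' 40
python3 - <<'E'
from h import *
s=state();print(w2c(s['ee_pos']),s['force'])
E
```

```text
time_s: 23.55
ee_pos: [516.2, -197.4, 76.2]
ee_rot: [-97.9, 0.0, -3.6]
force: [0.2, 6.3, 1.3]
gripper_width: 0.4
[[-141.75556883    3.25026239]] [0.1510445  6.31974131 1.32341805]
```

```bash
python3 -m pendant '[{"delta_pos":[0,0.01,-0.1],"twist":[0,0,0],"grip":0},{"delta_pos":[0,0.02,-0.15],"twist":[0,0,0],"grip":0},{"delta_pos":[0,0.02,-0.15],"twist":[0,0,0],"grip":0},{"delta_pos":[0,0.02,-0.15],"twist":[0,0,0],"grip":0},{"delta_pos":[0,0.02,-0.15],"twist":[0,0,0],"grip":0}]' 40
python3 - <<'E'
from h import *
s=state();print(w2c(s['ee_pos']),s['force'])
E
```

```text
time_s: 24.05
ee_pos: [516.0, -197.5, 76.2]
ee_rot: [-97.8, 0.0, -3.6]
force: [0.7, 10.9, 3.6]
gripper_width: 0.5
[[-141.62938812    3.04394444]] [ 0.70713959 10.90006326  3.57041364]
```

```bash
python3 -m pendant '[{"delta_pos":[0,0.02,-0.2],"twist":[0,0,0],"grip":0},{"delta_pos":[0,0.02,-0.2],"twist":[0,0,0],"grip":0},{"delta_pos":[0,0,1],"twist":[0,0,0],"grip":0},{"delta_pos":[0,-0.5,3],"twist":[4,0,0],"grip":0},{"delta_pos":[0,-4,5],"twist":[8,0,0],"grip":0}]' 40
python3 -m pendant '[{"delta_pos":[0,-4,4],"twist":[0,0,0],"grip":0},{"delta_pos":[0,-8,8],"twist":[0,0,0],"grip":0},{"delta_pos":[0,-10,12],"twist":[0,0,0],"grip":0},{"delta_pos":[0,-10,16],"twist":[0,0,0],"grip":0},{"delta_pos":[0,-10,18],"twist":[0,0,0],"grip":0}]' 40
python3 - <<'E'
from h import *
p,d=imaging.grab_frame('top');crop(p,290,190,540,340,3,'pics/t13.png');np.save('pics/t13.npy',p)
p,d=imaging.grab_frame('scene');crop(p,70,170,360,330,2.7,'pics/s13.png')
p,d=imaging.grab_frame('wrist');cv2.imwrite('pics/w13.png',p[...,::-1])
E
```

```text
time_s: 24.55
ee_pos: [516.8, -143.6, 105.9]
ee_rot: [-89.8, 0.5, -3.5]
force: [-1.0, -0.4, 0.2]
gripper_width: 0.6
time_s: 25.05
ee_pos: [531.6, 37.4, 210.5]
ee_rot: [-90.0, -0.2, -3.4]
force: [-0.6, 0.3, 0.5]
gripper_width: 0.7
```

View pics/t13.png

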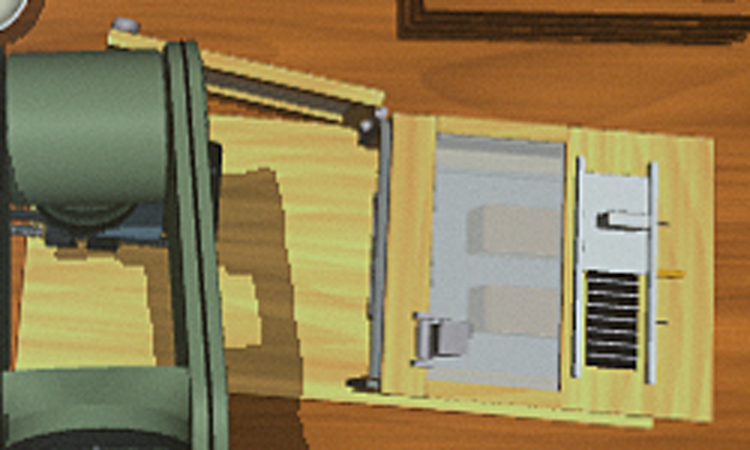

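View pics/s13.png

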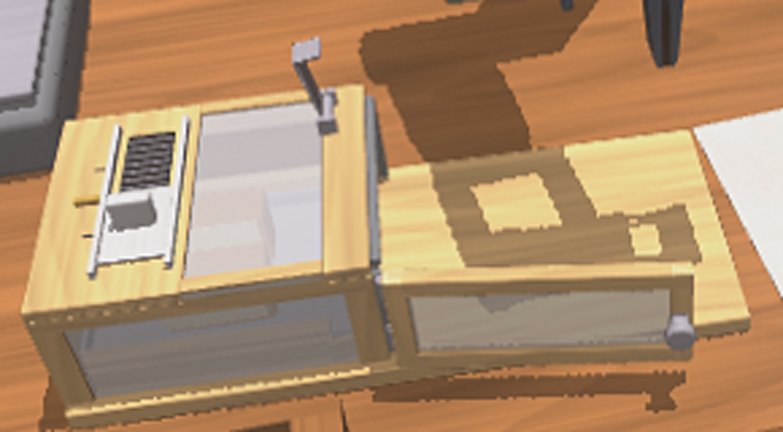

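View pics/w13.png

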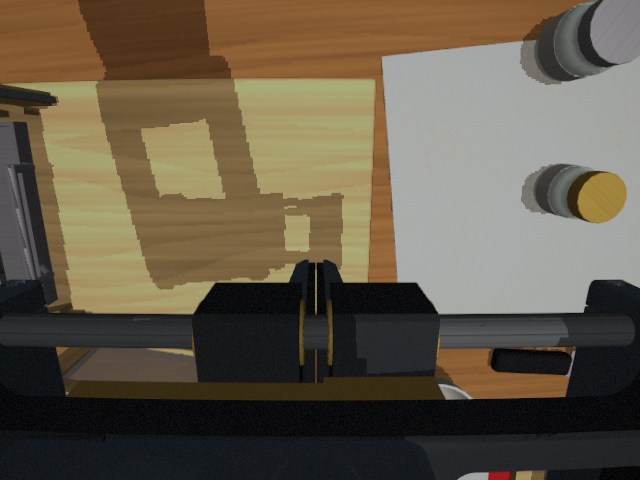

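Through the clear top, both pieces still lie side by side at (515,230) and (515,310). The handle is a thin sliver just in front of the face at (370,290). I'll quantify how far it stands out.

Run:
```python
from h import *
ci=imaging.camera_info('top');p=np.load('pics/t13.npy')
print(w2c(cast(ci,np.array([(367,290),(372,290),(380,290),(390,290)])/3+[290,190],[82,82,82,130])).round(1))
crop(p,400,215,440,325,7,'pics/z13.png')
ci=imaging.camera_info('wrist')
print(w2c(cast(ci,[(8,170),(38,300),(22,235),(47,300)],84)).round(1))
p=cv2.imread('pics/w13.png')[:,:,::-1];crop(p,0,60,120,330,3,'pics/z13w.png')
```

```text
[[-134.4  -31.2]
 [-130.2  -30.9]
 [-123.5  -30.3]
 [-126.   -33.5]]
[[-129.3  -48.1]
 [-132.9   64. ]
 [-130.6    5.5]
 [-141.2   63.9]]
```

View pics/z13.png

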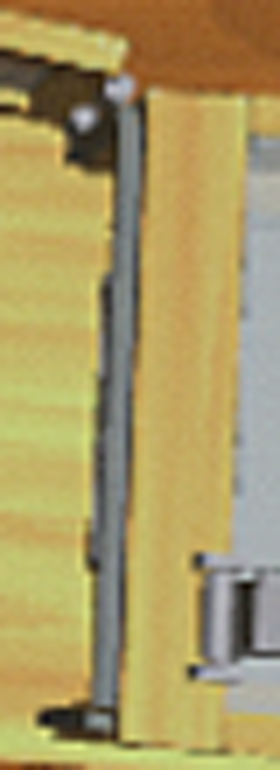

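View pics/z13w.png

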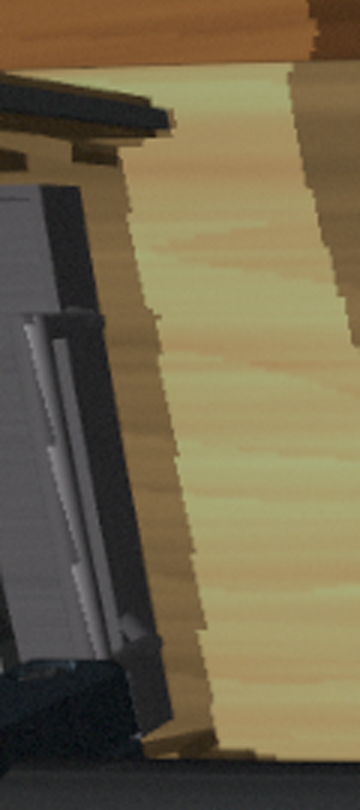

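The handle bar measures about x = -129 to -132 in the cabinet frame, with its outer face near -134. That agrees with home at -129 and -133.5, and it stalled against the wall at 10.9 N. Next I measure the door angle and the space behind it.

Run:
```python
from h import *
ci=imaging.camera_info('top')
px=np.array([(108,32),(383,94),(110,46),(375,104)])/3+[290,190]
X=cast(ci,px,128);c=w2c(X);print(X.round(0),c.round(1))
for i,j in((0,1),(2,3)):
    d=c[i]-c[j];print('theta',np.arctan2(-d[0],-d[1]))
W=np.load('pics/W.npy')
for u,v in [(340,178),(320,170),(360,178),(375,176),(342,160),(281,200),(300,185),(331,197)]: print((u,v),W[v,u].round(0),w2c(W[v,u]).round(0))
def tcp(th,r,s):
    u=np.array([-np.sin(th),-np.cos(th)]);n=np.array([-np.cos(th),np.sin(th)])
    q=np.array([-138.5,119])+r*u+(14+s)*n; return c2w(*q).round(1)
for th in (1.75,1.7,1.6,1.4,1.2,1,.8,.6,.4,.2,0): print(th,tcp(th,100,18 if th>1 else 16),tcp(th,100,10))
plan((700,-90,210),-3.4)
```

```text
[[ 690.   21.  128.]
 [ 641. -208.  128.]
 [ 678.   19.  128.]
 [ 633. -201.  128.]] [[-370.1  163.9]
 [-138.1  128.7]
 [-367.5  151.9]
 [-144.4  119.7]]
theta 1.7211981718392844
theta 1.714225507570746
(340, 178) [790. -19.   3.] [[-336.  266.]]
(320, 170) [794.  38.  57.] [[-393.  267.]]
(360, 178) [792. -76.   1.] [[-279.  271.]]
(375, 176) [ 798. -118.    3.] [[-237.  280.]]
(342, 160) [820. -21.  67.] [[-336.  296.]]
(281, 200) [716. 145.  25.] [[-495.  183.]]
(300, 185) [768.  95.  -2.] [[-448.  238.]]
(331, 197) [710.   8.  88.] [[-358.  185.]]
1.75 [ 686.1 -117.6] [ 678.4 -115.7]
1.7 [ 681.6 -115. ] [ 673.7 -113.5]
1.6 [ 672.1 -110.4] [ 664.2 -109.7]
1.4 [ 652.1 -104.3] [ 644.1 -105.2]
1.2 [ 631.2 -102.3] [ 623.6 -104.8]
1 [ 608.6 -105.4] [ 603.4 -108.4]
0.8 [ 588.8 -112. ] [ 584.3 -116. ]
0.6 [ 570.8 -122.4] [ 567.1 -127.2]
0.4 [ 555.1 -136.2] [ 552.5 -141.6]
0.2 [ 542.5 -152.8] [ 541.  -158.6]
0 [ 533.5 -171.6] [ 533.1 -177.6]
t 25.2 pos [530.7  35.2 208.8] rot [-90.1  -0.   -3.4] q [  3.  15.  96.  -0.  70. -84.] w 0.5 F [-0.   0.3  0.3]
delta cm [ 17.64  -0.09 -11.5 ]
twist [ 0.11 -0.    0.01]
```

```bash
python3 -m pendant '[{"delta_pos":[4,0,-3],"twist":[0,0,0],"grip":0},{"delta_pos":[8,0,-6],"twist":[0,0,0],"grip":0},{"delta_pos":[12,0,-9],"twist":[0,0,0],"grip":0},{"delta_pos":[16,0,-12],"twist":[0,0,0],"grip":0},{"delta_pos":[18.8,0,-13.4],"twist":[0,0,0],"grip":0}]'
python3 -m pendant '[{"delta_pos":[0,2,0],"twist":[0,0,0],"grip":0},{"delta_pos":[0,5,0],"twist":[0,0,0],"grip":0},{"delta_pos":[0,8,0],"twist":[0,0,0],"grip":0},{"delta_pos":[0,11,0],"twist":[0,0,0],"grip":0},{"delta_pos":[0,11.2,0],"twist":[0,0,0],"grip":0}]'
python3 - <<'E'
from h import *
plan((672,-111,97),-3.4)
plan((631,-103,97),-3.4)
plan((589,-112,97),-3.4)
E
```

```text
time_s: 25.7
ee_pos: [711.2, -116.1, 207.6]
ee_rot: [-90.2, 0.0, -3.8]
force: [0.1, 0.2, 0.0]
gripper_width: 0.5
time_s: 26.2
ee_pos: [706.4, -112.2, 91.4]
ee_rot: [-90.0, 0.6, -3.7]
force: [-0.2, -0.5, -0.3]
gripper_width: 0.2
t 26.2 pos [ 706.4 -112.2   91.4] rot [-90.    0.6  -3.7] q [-10.  36.  78.  -0.  67. -96.] w 0.2 F [-0.2 -0.5 -0.3]
delta cm [-3.45 -0.52 -0.1 ]
twist [ 0.01 -0.25 -0.6 ]
t 26.2 pos [ 706.4 -112.2   91.4] rot [-90.    0.6  -3.7] q [-10.  36.  78.  -0.  67. -96.] w 0.2 F [-0.2 -0.5 -0.3]
delta cm [-7.59 -0.48  0.43]
twist [ 0.01 -0.25 -0.6 ]
t 26.2 pos [ 706.4 -112.2   91.4] rot [-90.    0.6  -3.7] q [-10.  36.  78.  -0.  67. -96.] w 0.2 F [-0.2 -0.5 -0.3]
delta cm [-11.72  -0.44  -0.73]
twist [ 0.01 -0.25 -0.6 ]
```

Pushing the door from outside along the arc, in moderate steps.

```bash
python3 -m pendant '[{"delta_pos":[-2,-0.2,0],"twist":[0,0,0],"grip":0},{"delta_pos":[-4,-0.3,0],"twist":[0,0,0],"grip":0},{"delta_pos":[-6,-0.3,0.3],"twist":[0,0,0],"grip":0},{"delta_pos":[-8,-0.3,0.4],"twist":[0,0,0],"grip":0},{"delta_pos":[-10,-0.3,0],"twist":[0,0,0],"grip":0}]'
python3 - <<'E'
from h import *
plan((589,-112,95),-3.4)
plan((571,-122,95),-3.4)
plan((555,-136,95),-3.4)
plan((542.5,-152.8,95),-3.4)
p,d=imaging.grab_frame('top');crop(p,290,190,540,340,3,'pics/t14.png')
p,d=imaging.grab_frame('scene');crop(p,70,170,360,330,2.7,'pics/s14.png')
E
```

```text
time_s: 26.7
ee_pos: [611.2, -105.4, 101.8]
ee_rot: [-90.1, -0.3, -3.6]
force: [1.9, -0.1, -0.7]
gripper_width: 0.4
t 26.7 pos [ 611.2 -105.4  101.8] rot [-90.1  -0.3  -3.6] q [-11.  27.  93.  -0.  60. -97.] w 0.4 F [ 1.9 -0.1 -0.7]
delta cm [-2.18  0.68 -0.8 ]
twist [ 0.08 -0.16  0.27]
t 26.7 pos [ 611.2 -105.4  101.8] rot [-90.1  -0.3  -3.6] q [-11.  27.  93.  -0.  60. -97.] w 0.4 F [ 1.9 -0.1 -0.7]
delta cm [-3.91  0.67 -1.91]
twist [ 0.08 -0.16  0.27]
t 26.7 pos [ 611.2 -105.4  101.8] rot [-90.1  -0.3  -3.6] q [-11.  27.  93.  -0.  60. -97.] w 0.4 F [ 1.9 -0.1 -0.7]
delta cm [-5.42  0.66 -3.4 ]
twist [ 0.08 -0.16  0.27]
t 26.7 pos [ 611.2 -105.4  101.8] rot [-90.1  -0.3  -3.6] q [-11.  27.  93.  -0.  60. -97.] w 0.4 F [ 1.9 -0.1 -0.7]
delta cm [-6.56  0.66 -5.16]
twist [ 0.08 -0.16  0.27]
```

View pics/s14.png

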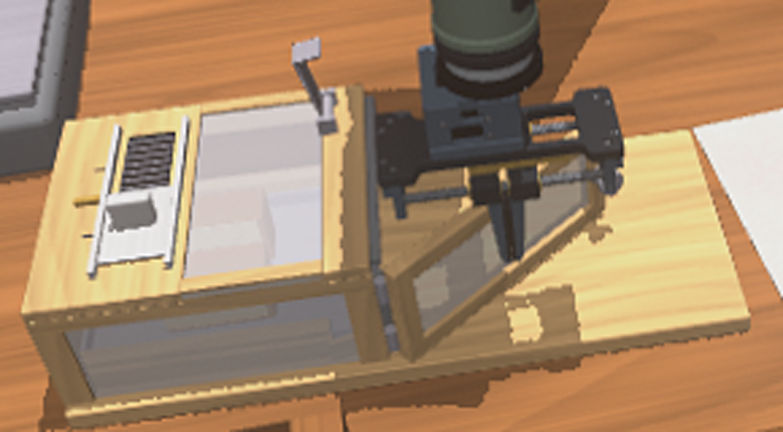

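The door is swinging with the finger, at about 1.0 rad now. Continuing.

```bash
python3 -m pendant '[{"delta_pos":[-1.1,0.1,-0.4],"twist":[0,0,0],"grip":0},{"delta_pos":[-2.2,0.2,-0.8],"twist":[0,0,0],"grip":0},{"delta_pos":[-3,0.2,-1.3],"twist":[0,0,0],"grip":0},{"delta_pos":[-3.9,0.2,-1.9],"twist":[0,0,0],"grip":0},{"delta_pos":[-4.7,0.2,-2.6],"twist":[0,0,0],"grip":0}]'
python3 -m pendant '[{"delta_pos":[-0.7,0,-0.8],"twist":[0,0,0],"grip":0},{"delta_pos":[-1.3,0,-1.6],"twist":[0,0,0],"grip":0},{"delta_pos":[-1.9,0,-2.5],"twist":[0,0,0],"grip":0},{"delta_pos":[-2.3,0,-3.3],"twist":[0,0,0],"grip":0},{"delta_pos":[-2.5,0,-3.8],"twist":[0,0,0],"grip":0}]'
python3 - <<'E'
from h import *
plan((533.3,-175,100),-3.4)
print(w2c(state()['ee_pos']))
p,d=imaging.grab_frame('scene');crop(p,70,170,360,330,2.7,'pics/s15.png')
E
```

```text
time_s: 27.3
ee_pos: [561.0, -127.5, 97.8]
ee_rot: [-90.0, 0.0, -3.6]
force: [1.3, 0.4, -1.2]
gripper_width: 0.3
time_s: 27.8
ee_pos: [533.8, -164.3, 97.9]
ee_rot: [-90.0, 0.0, -3.6]
force: [0.4, 0.7, 0.3]
gripper_width: 0.3
t 27.8 pos [ 533.8 -164.3   97.9] rot [-90.    0.   -3.6] q [ -18.   23.  101.   -0.   56. -105.] w 0.3 F [0.4 0.7 0.3]
delta cm [ 0.01 -0.21 -1.07]
twist [-0.   -0.19 -0.02]
[[-175.74685492   18.93555997]]
```

View pics/s15.png

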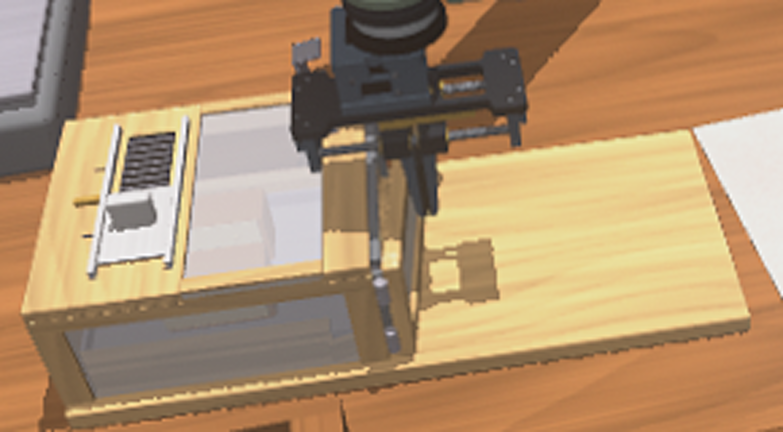

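```bash
python3 -m pendant '[{"delta_pos":[0,0,-0.4],"twist":[0,0,0],"grip":0},{"delta_pos":[0,0,-0.8],"twist":[0,0,0],"grip":0},{"delta_pos":[0,0,-1.1],"twist":[0,0,0],"grip":0},{"delta_pos":[0,0,-1.2],"twist":[0,0,0],"grip":0},{"delta_pos":[0,0,-1.2],"twist":[0,0,0],"grip":0}]'
python3 -c "
from h import *
print(w2c(state()['ee_pos']))"
```

```text
time_s: 28.35
ee_pos: [533.8, -175.6, 97.9]
ee_rot: [-90.0, -0.0, -3.6]
force: [0.3, -0.3, -1.2]
gripper_width: 0.5
[[-164.48649297   19.60091866]]
```

```bash
python3 -m pendant '[{"delta_pos":[0,0,-0.1],"twist":[0,0,0],"grip":0},{"delta_pos":[0,0,-0.2],"twist":[0,0,0],"grip":0},{"delta_pos":[0,0,-0.3],"twist":[0,0,0],"grip":0},{"delta_pos":[0,0,-0.3],"twist":[0,0,0],"grip":0},{"delta_pos":[0,0,-0.3],"twist":[0,0,0],"grip":0}]'
python3 -m pendant '[{"delta_pos":[0,0,-0.1],"twist":[0,0,0],"grip":0},{"delta_pos":[0,0,-0.2],"twist":[0,0,0],"grip":0},{"delta_pos":[0,0,-0.2],"twist":[0,0,0],"grip":0},{"delta_pos":[0,0,-0.2],"twist":[0,0,0],"grip":0},{"delta_pos":[0,0,-0.2],"twist":[0,0,0],"grip":0}]'
python3 -c "
from h import *
print(w2c(state()['ee_pos']))"
```

```text
time_s: 28.85
ee_pos: [533.7, -176.6, 97.9]
ee_rot: [-89.8, -0.0, -3.6]
force: [0.5, 6.6, 0.4]
gripper_width: 0.4
time_s: 29.35
ee_pos: [533.7, -176.6, 97.9]
ee_rot: [-89.6, 0.0, -3.6]
force: [0.9, 13.3, 0.4]
gripper_width: 0.2
[[-163.50954394   19.47246065]]
```

The door is against its stop: the TCP hasn't moved while the force rose to 13 N. Next the latch. I back off, rise, and go behind the standing strap.

```bash
python3 -m pendant '[{"delta_pos":[0,0,0.5],"twist":[0,0,0],"grip":0},{"delta_pos":[0,0,2],"twist":[0,0,0],"grip":0},{"delta_pos":[0,-4,2],"twist":[0,0,0],"grip":0},{"delta_pos":[0,-9,2],"twist":[0,0,0],"grip":0},{"delta_pos":[0,-14,2],"twist":[0,0,0],"grip":0}]'
python3 - <<'E'
from h import *
p,d=imaging.grab_frame('scene');crop(p,70,150,360,330,2.7,'pics/s16.png')
p,d=imaging.grab_frame('wrist');cv2.imwrite('pics/w16.png',p[...,::-1])
p,d=imaging.grab_frame('top');crop(p,290,190,540,340,3,'pics/t16.png')
w=c2w(-40,-70);plan((w[0],w[1],240),-3.4)
E
```

```text
time_s: 29.85
ee_pos: [534.1, -159.8, 239.2]
ee_rot: [-90.0, 0.1, -3.5]
force: [1.2, -0.1, -0.7]
gripper_width: 0.3
t 30.0 pos [ 536.5 -160.7  241.8] rot [-90.1  -0.5  -3.5] q [ -18.   16.   89.   -0.   74. -104.] w 0.5 F [-0.8  0.9 -0.7]
delta cm [ -9.09   0.14 -13.99]
twist [ 0.15 -0.14  0.48]
```

View pics/s16.png

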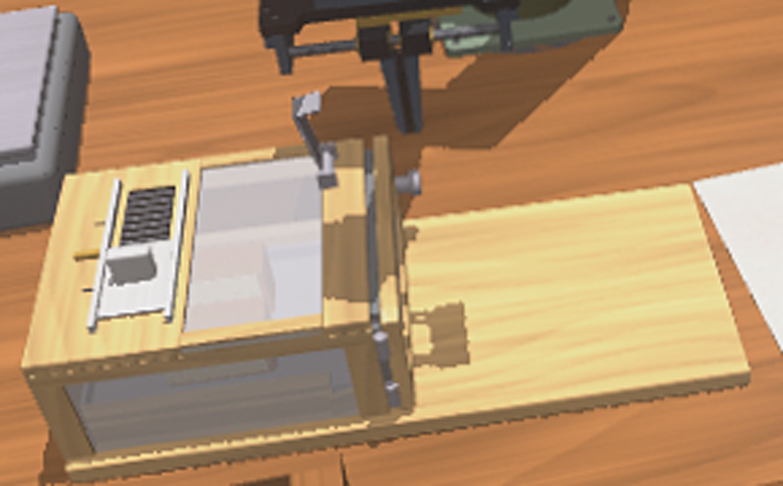

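View pics/t16.png

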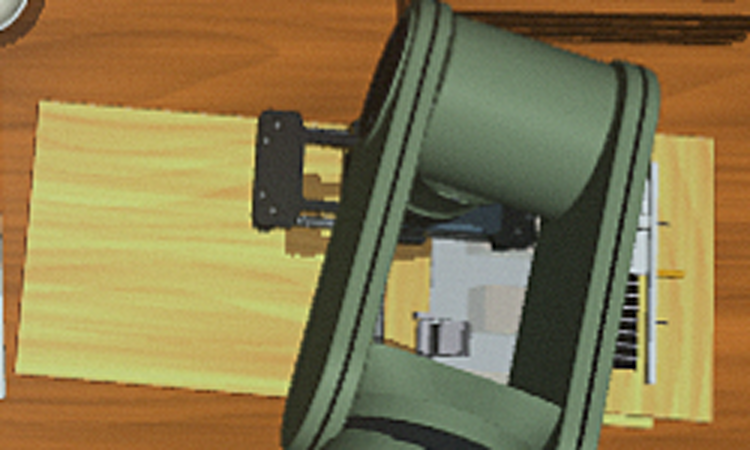

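The door is shut and parallel to the front, with its knob at (408,183). The latch stands leaning slightly back, with its tip at (307,105).

```bash
python3 -m pendant '[{"delta_pos":[-2,0,-3],"twist":[0,0,0],"grip":0},{"delta_pos":[-4,0,-6.5],"twist":[0,0,0],"grip":0},{"delta_pos":[-6.5,0,-10],"twist":[0,0,0],"grip":0},{"delta_pos":[-9,0,-14],"twist":[0,0,0],"grip":0},{"delta_pos":[-9,0,-14],"twist":[0,0,0],"grip":0}]'
python3 - <<'E'
from h import *
print(w2c(state()['ee_pos']))
p,d=imaging.grab_frame('scene');crop(p,70,150,360,330,2.7,'pics/s17.png')
ci=imaging.camera_info('wrist')
p,d=imaging.grab_frame('wrist');cv2.imwrite('pics/w17.png',p[...,::-1])
E
```

```text
time_s: 30.5
ee_pos: [432.4, -297.6, 236.1]
ee_rot: [-90.0, 0.2, -3.9]
force: [-0.0, 1.1, -0.4]
gripper_width: 0.7
[[-36.8900563  -74.60684333]]
```

View pics/w17.png

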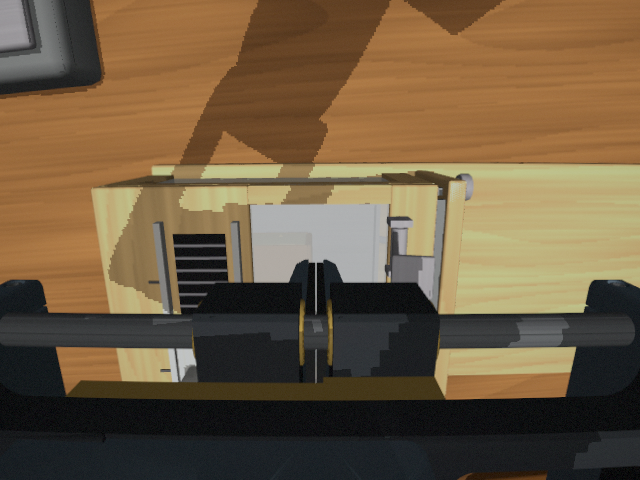

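View pics/s17.png

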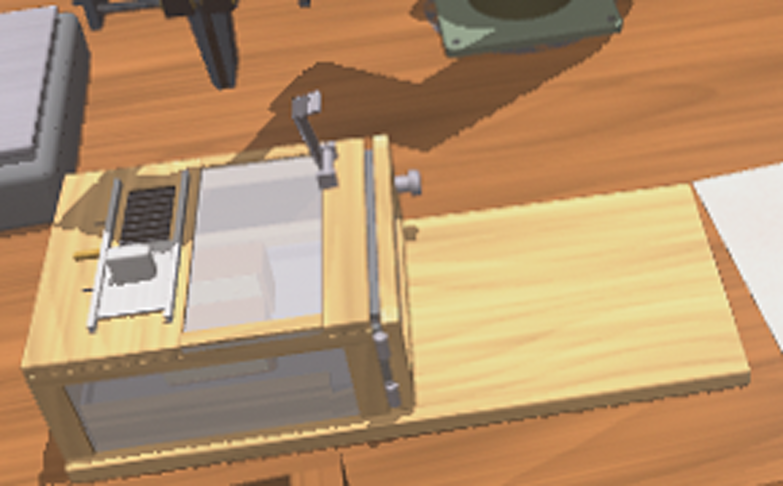

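```bash
python3 -m pendant '[{"delta_pos":[0.4,2,0],"twist":[0,0,0],"grip":0},{"delta_pos":[0.4,4,0],"twist":[0,0,0],"grip":0},{"delta_pos":[0.4,5.3,0],"twist":[0,0,0],"grip":0},{"delta_pos":[0.4,5.3,0],"twist":[0,0,0],"grip":0},{"delta_pos":[0.4,5.3,0],"twist":[0,0,0],"grip":0}]'
python3 -m pendant '[{"delta_pos":[0,0,1],"twist":[0,0,0],"grip":0},{"delta_pos":[0,0,2],"twist":[0,0,0],"grip":0},{"delta_pos":[0,0,3],"twist":[0,0,0],"grip":0},{"delta_pos":[0,0,4],"twist":[0,0,0],"grip":0},{"delta_pos":[0,0,5],"twist":[0,0,0],"grip":0}]'
python3 - <<'E'
from h import *
print(w2c(state()['ee_pos']))
p,d=imaging.grab_frame('scene');crop(p,70,150,360,330,2.7,'pics/s18.png')
E
```

```text
time_s: 31.1
ee_pos: [440.7, -293.8, 184.6]
ee_rot: [-90.0, 0.0, -3.5]
force: [0.9, -0.1, -0.2]
gripper_width: 0.5
time_s: 31.6
ee_pos: [443.6, -244.6, 185.6]
ee_rot: [-90.1, -0.1, -3.5]
force: [-0.0, -2.5, 1.6]
gripper_width: 0.9
[[-90.44263499 -66.52804385]]
```

View pics/s18.png

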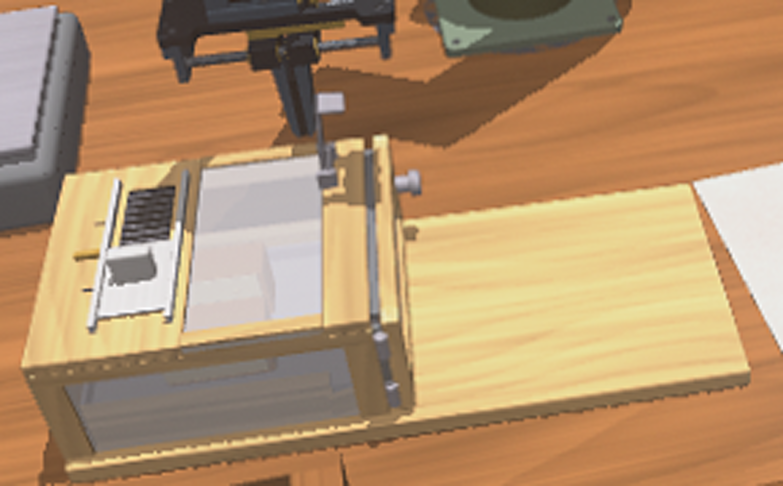

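The strap is now upright in front of the fingers, with its tip at (330,103). Continuing forward and down.

```bash
python3 -m pendant '[{"delta_pos":[-0.3,0.1,1],"twist":[0,0,0],"grip":0},{"delta_pos":[-0.3,0.3,2],"twist":[0,0,0],"grip":0},{"delta_pos":[-0.3,0.6,3],"twist":[0,0,0],"grip":0},{"delta_pos":[-0.3,1.2,3.8],"twist":[0,0,0],"grip":0},{"delta_pos":[-0.3,1.8,4.4],"twist":[0,0,0],"grip":0}]'
python3 - <<'E'
from h import *
print(w2c(state()['ee_pos']))
p,d=imaging.grab_frame('scene');crop(p,70,150,360,330,2.7,'pics/s19.png')
E
```

```text
time_s: 32.15
ee_pos: [442.6, -200.0, 166.3]
ee_rot: [-90.0, 0.0, -3.5]
force: [0.6, -2.4, 1.2]
gripper_width: -0.0
[[-134.9155621   -70.08058366]]
```

View pics/s19.png

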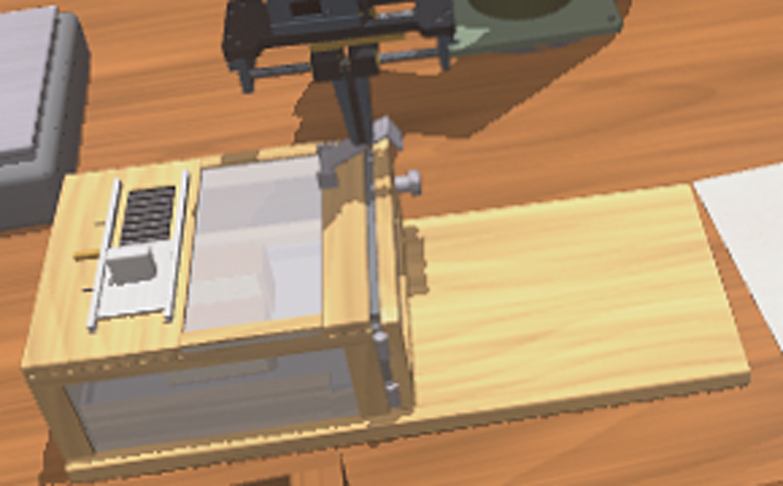

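```bash
python3 -m pendant '[{"delta_pos":[0,0.5,0.5],"twist":[0,0,0],"grip":0},{"delta_pos":[0,1,1],"twist":[0,0,0],"grip":0},{"delta_pos":[0,1.5,1.2],"twist":[0,0,0],"grip":0},{"delta_pos":[0,1.9,1.2],"twist":[0,0,0],"grip":0},{"delta_pos":[0,2.1,1.2],"twist":[0,0,0],"grip":0}]'
python3 - <<'E'
from h import *
print(w2c(state()['ee_pos']))
p,d=imaging.grab_frame('scene');crop(p,70,150,360,330,2.7,'pics/s20.png')
E
```

```text
time_s: 32.7
ee_pos: [443.5, -188.3, 145.3]
ee_rot: [-89.9, 0.0, -3.6]
force: [0.7, 0.8, 1.0]
gripper_width: 0.7
[[-146.65772145  -69.88284207]]
```

View pics/s20.png

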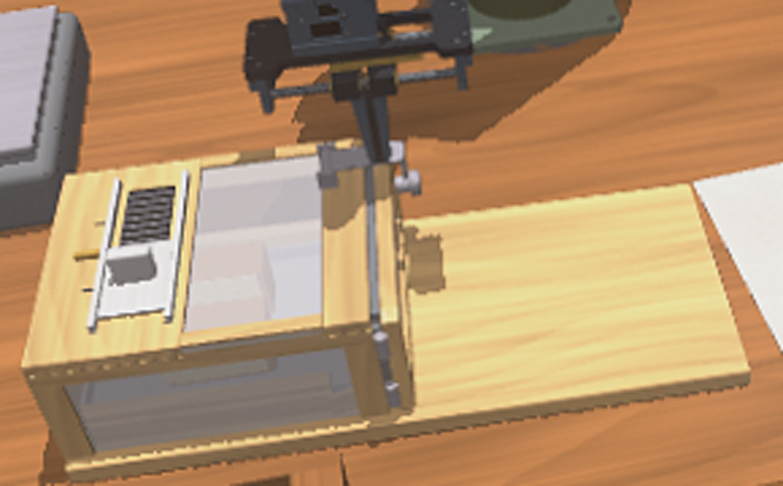

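The strap is almost flat, with the claw at (398,158) in front of the door. I'll press to the stop and watch the force.

```bash
python3 -m pendant '[{"delta_pos":[0,0.1,0],"twist":[0,0,0],"grip":0},{"delta_pos":[0,0.2,0],"twist":[0,0,0],"grip":0},{"delta_pos":[0,0.2,0],"twist":[0,0,0],"grip":0},{"delta_pos":[0,0.2,0],"twist":[0,0,0],"grip":0},{"delta_pos":[0,0.2,0],"twist":[0,0,0],"grip":0}]'
python3 -m pendant '[{"delta_pos":[0,0.1,0],"twist":[0,0,0],"grip":0},{"delta_pos":[0,0.2,0],"twist":[0,0,0],"grip":0},{"delta_pos":[0,0.2,0],"twist":[0,0,0],"grip":0},{"delta_pos":[0,0.2,0],"twist":[0,0,0],"grip":0},{"delta_pos":[0,0.2,0],"twist":[0,0,0],"grip":0}]'
```

```text
time_s: 33.25
ee_pos: [443.5, -188.8, 144.2]
ee_rot: [-90.0, 0.0, -3.6]
force: [-0.7, 1.6, 5.1]
gripper_width: 0.2
time_s: 33.75
ee_pos: [443.6, -188.8, 144.0]
ee_rot: [-90.0, -0.1, -3.6]
force: [-5.1, 2.9, 17.1]
gripper_width: 0.2
```

The strap face is at z = 144, which is exactly the flat height, and it resists at 17 N. Now I rise and go to the vent with the jaws turned along the slide.

```bash
python3 -m pendant '[{"delta_pos":[0,-1,0],"twist":[0,0,0],"grip":0},{"delta_pos":[0,-5,0],"twist":[0,8,0],"grip":0},{"delta_pos":[1.5,-9,-3],"twist":[0,16,0],"grip":20},{"delta_pos":[3,-10,-6],"twist":[0,24,0],"grip":40},{"delta_pos":[4.5,-10,-10],"twist":[0,32,0],"grip":40}]'
python3 - <<'E'
from h import *
ci=imaging.camera_info('top')
px=np.array([(604,213),(604,231),(650,213),(650,231),(600,222)])/3+[290,190]
print(w2c(cast(ci,px,163)).round(1)); 
px=np.array([(660,273),(682,273)])/3+[290,190];print('mark',w2c(cast(ci,px,132)).round(1))
w=c2w(20,20);plan((w[0],w[1],240),-93.4)
E
```

```text
time_s: 34.25
ee_pos: [484.3, -293.0, 245.0]
ee_rot: [-90.0, -0.4, -35.8]
force: [1.1, -0.1, -0.4]
gripper_width: 21.8
[[31.1 38.2]
 [31.3 23.9]
 [66.7 41. ]
 [66.8 26.8]
 [28.1 30.8]]
mark [[ 88.1  -2.2]
 [105.4  -0.8]]
t 34.25 pos [ 484.3 -293.   245. ] rot [-90.   -0.4 -35.8] q [-32.  16.  88.   0.  75. -87.] w 21.8 F [ 1.1 -0.1 -0.4]
delta cm [ 7.09  0.55 -3.12]
twist [-0.23 57.6   0.34]
```

```bash
python3 -m pendant '[{"delta_pos":[2,0,-1],"twist":[0,8,0],"grip":50},{"delta_pos":[4,0,-2],"twist":[0,16,0],"grip":50},{"delta_pos":[6,0,-3],"twist":[0,24,0],"grip":50},{"delta_pos":[7,0.5,-3],"twist":[0,32,0],"grip":50},{"delta_pos":[7,0.5,-3],"twist":[0,40,0],"grip":50}]'
python3 -m pendant '[{"delta_pos":[0,0,0],"twist":[0,8,0],"grip":50},{"delta_pos":[0,0,0],"twist":[0,16,0],"grip":50},{"delta_pos":[0,0,0],"twist":[0,17.6,0],"grip":50},{"delta_pos":[0,0,0],"twist":[0,17.6,0],"grip":50},{"delta_pos":[0,0,0],"twist":[0,17.6,0],"grip":50}]'
python3 - <<'E'
from h import *
print(w2c(state()['ee_pos']))
ci=imaging.camera_info('wrist')
p,d=imaging.grab_frame('wrist');cv2.imwrite('pics/w21.png',p[...,::-1])
p,d=imaging.grab_frame('scene');crop(p,70,150,360,330,2.7,'pics/s21.png')
w=c2w(50,32.5);plan((w[0],w[1],141),-93.4)
E
```

```text
time_s: 34.75
ee_pos: [522.5, -358.0, 235.1]
ee_rot: [-90.1, 0.0, -75.9]
force: [-0.1, -0.4, -0.7]
gripper_width: 45.9
time_s: 35.25
ee_pos: [521.9, -356.7, 236.8]
ee_rot: [-90.0, -0.0, -93.0]
force: [-0.1, 0.9, -0.5]
gripper_width: 45.7
[[17.0020481  18.11887734]]
t 35.35 pos [ 521.9 -356.7  236.9] rot [-90.   -0.  -93.1] q [-35.  23.  79.  -0.  78. -32.] w 45.8 F [ 0.6  0.5 -0.1]
delta cm [3.31 9.59 1.43]
twist [-0.    0.31  0.  ]
```

View pics/w21.png

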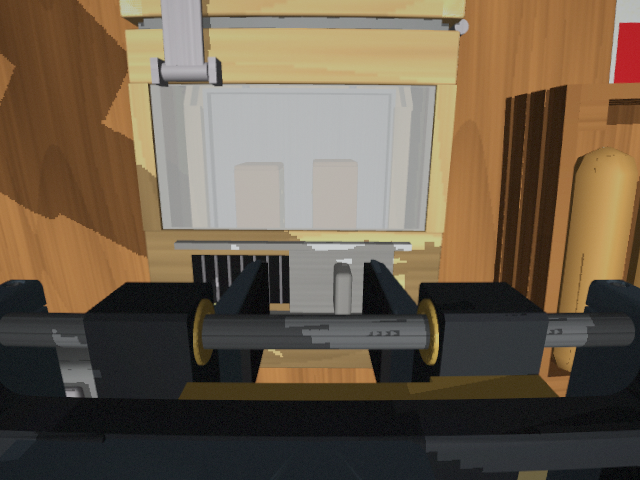

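View pics/s21.png

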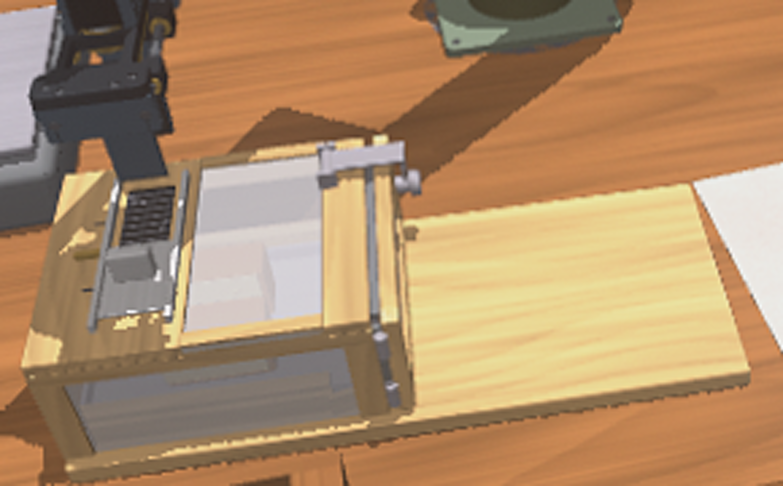

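The latch is flat over the door, and the tray, the cheese pieces and the shut door all show correctly. The vent grip is at (342,285), between the fingers but right of their centre.

```bash
python3 - <<'E'
from h import *
ci=imaging.camera_info('wrist')
print(w2c(cast(ci,[(335,266),(349,266),(335,305),(352,305)],163)).round(1))
E
python3 -m pendant '[{"delta_pos":[1.5,0,1],"twist":[0,0.3,0],"grip":50},{"delta_pos":[3.3,0,1.5],"twist":[0,0.3,0],"grip":50},{"delta_pos":[3.3,1,1.5],"twist":[0,0.3,0],"grip":50},{"delta_pos":[3.3,3,1.5],"twist":[0,0.3,0],"grip":50},{"delta_pos":[3.3,4,1.5],"twist":[0,0.3,0],"grip":50}]'
python3 - <<'E'
from h import *
print(w2c(state()['ee_pos']))
p,d=imaging.grab_frame('wrist');cv2.imwrite('pics/w22.png',p[...,::-1])
E
```

```text
[[26.9 31.4]
 [26.8 40.9]
 [55.8 31.9]
 [55.8 43.9]]
time_s: 35.85
ee_pos: [534.0, -389.2, 194.6]
ee_rot: [-90.2, 0.1, -93.4]
force: [0.5, -0.3, 0.2]
gripper_width: 45.6
[[48.72058578 32.03416747]]
```

View pics/w22.png

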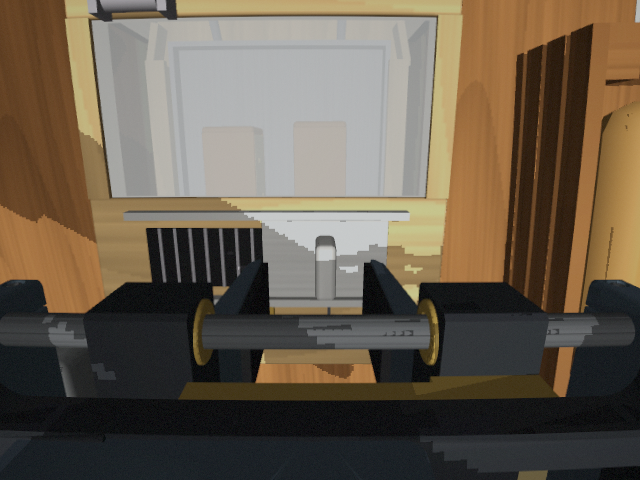

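```bash
python3 -m pendant '[{"delta_pos":[0.1,1.5,0.3],"twist":[0,0,0],"grip":50},{"delta_pos":[0.1,3,0.3],"twist":[0,0,0],"grip":50},{"delta_pos":[0.1,4.5,0.3],"twist":[0,0,0],"grip":50},{"delta_pos":[0.1,5,0.3],"twist":[0,0,0],"grip":50},{"delta_pos":[0.1,5,0.3],"twist":[0,0,0],"grip":50}]' 20
python3 -m pendant '[{"delta_pos":[0,0,0],"twist":[0,0,0],"grip":5},{"delta_pos":[0,0,0],"twist":[0,0,0],"grip":5},{"delta_pos":[0,0,0],"twist":[0,0,0],"grip":5},{"delta_pos":[0,0,0],"twist":[0,0,0],"grip":5},{"delta_pos":[0,0,0],"twist":[0,0,0],"grip":5}]' 20
python3 - <<'E'
from h import *
print(w2c(state()['ee_pos']))
w=c2w(50,0);plan((w[0],w[1],145))
E
```

```text
time_s: 36.4
ee_pos: [537.8, -391.2, 146.1]
ee_rot: [-90.1, 0.1, -93.4]
force: [-0.3, 0.2, -0.6]
gripper_width: 45.7
time_s: 36.9
ee_pos: [538.4, -391.7, 147.4]
ee_rot: [-89.9, -0.0, -93.5]
force: [-0.2, -0.2, 1.1]
gripper_width: 11.8
[[50.99576807 36.61305398]]
t 36.9 pos [ 538.4 -391.7  147.4] rot [-89.9  -0.  -93.5] q [-37.  29.  82.   0.  69. -34.] w 11.8 F [-0.2 -0.2  1.1]
delta cm [-0.09  0.23 -3.66]
```

```bash
python3 -m pendant '[{"delta_pos":[0,0,-0.7],"twist":[0,0,0],"grip":5},{"delta_pos":[0,0,-1.4],"twist":[0,0,0],"grip":5},{"delta_pos":[0,0,-2.2],"twist":[0,0,0],"grip":5},{"delta_pos":[0,0,-3],"twist":[0,0,0],"grip":5},{"delta_pos":[0,0,-3.5],"twist":[0,0,0],"grip":5}]' 20
python3 -m pendant '[{"delta_pos":[0,0,0],"twist":[0,0,0],"grip":5},{"delta_pos":[0,0,0],"twist":[0,0,0],"grip":5},{"delta_pos":[0,0,0],"twist":[0,0,0],"grip":5},{"delta_pos":[0,0,0],"twist":[0,0,0],"grip":5},{"delta_pos":[0,0,0],"twist":[0,0,0],"grip":5}]' 20
python3 - <<'E'
from h import *
print(w2c(state()['ee_pos']),state()['force'])
p,d=imaging.grab_frame('scene');crop(p,90,180,190,310,5,'pics/s23.png')
p,d=imaging.grab_frame('top');crop(p,460,220,540,340,5,'pics/t23.png')
E
```

```text
time_s: 37.4
ee_pos: [502.2, -389.5, 147.3]
ee_rot: [-90.0, -0.0, -93.5]
force: [2.0, -0.2, 3.2]
gripper_width: 12.0
time_s: 37.9
ee_pos: [502.1, -389.5, 147.3]
ee_rot: [-90.1, -0.0, -93.4]
force: [-1.9, 0.9, 5.7]
gripper_width: 11.7
[[50.8815197  0.2716306]] [-1.86547039  0.87060626  5.68277396]
```

View pics/s23.png

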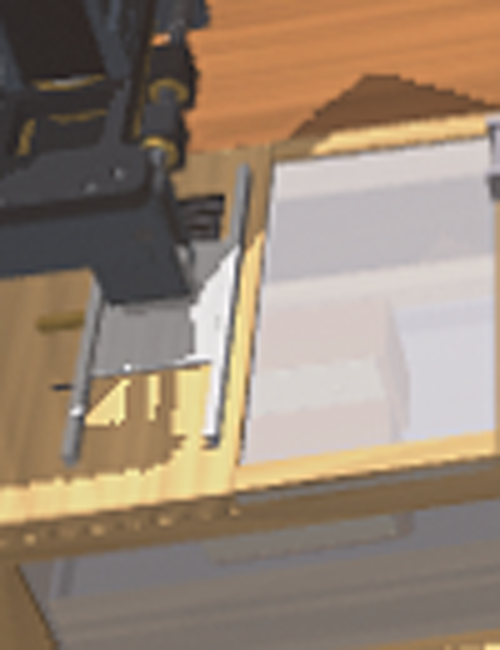

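View pics/t23.png

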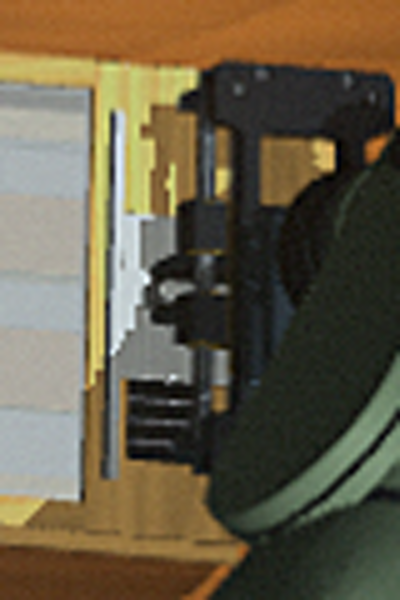

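Release, rise and move clear to check the shutter against the mark.

```bash
python3 -m pendant '[{"delta_pos":[0,0,0],"twist":[0,0,0],"grip":35},{"delta_pos":[0,0,0],"twist":[0,0,0],"grip":35},{"delta_pos":[0,0,0],"twist":[0,0,0],"grip":35},{"delta_pos":[0,-3,0],"twist":[0,0,0],"grip":35},{"delta_pos":[0,-7,0],"twist":[0,0,0],"grip":35}]' 20
python3 -m pendant '[{"delta_pos":[0,-3,-4],"twist":[0,0,0],"grip":35},{"delta_pos":[0,-5,-8],"twist":[0,0,0],"grip":35},{"delta_pos":[-2,-5,-12],"twist":[0,0,0],"grip":35},{"delta_pos":[-6,-5,-15],"twist":[0,0,0],"grip":35},{"delta_pos":[-10,-5,-15],"twist":[0,0,0],"grip":35}]' 20
python3 - <<'E'
from h import *
p,d=imaging.grab_frame('scene');crop(p,90,180,190,310,5,'pics/s24.png')
p,d=imaging.grab_frame('top');crop(p,400,220,540,340,5,'pics/t24.png');cv2.imwrite('pics/top24.png',p[...,::-1])
E
```

```text
time_s: 38.5
ee_pos: [501.8, -388.4, 214.7]
ee_rot: [-90.3, 0.2, -93.4]
force: [0.5, -0.7, 0.3]
gripper_width: 31.9
time_s: 39.0
ee_pos: [355.8, -279.3, 266.8]
ee_rot: [-90.1, 0.0, -93.7]
force: [1.9, 0.9, -0.1]
gripper_width: 32.2
```

View pics/s24.png

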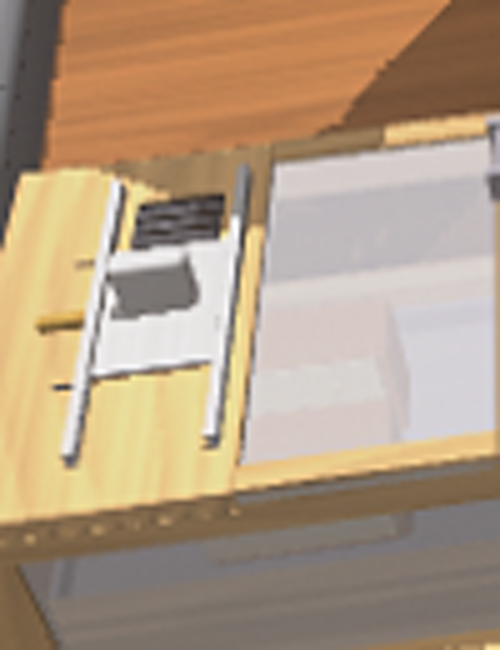

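View pics/t24.png

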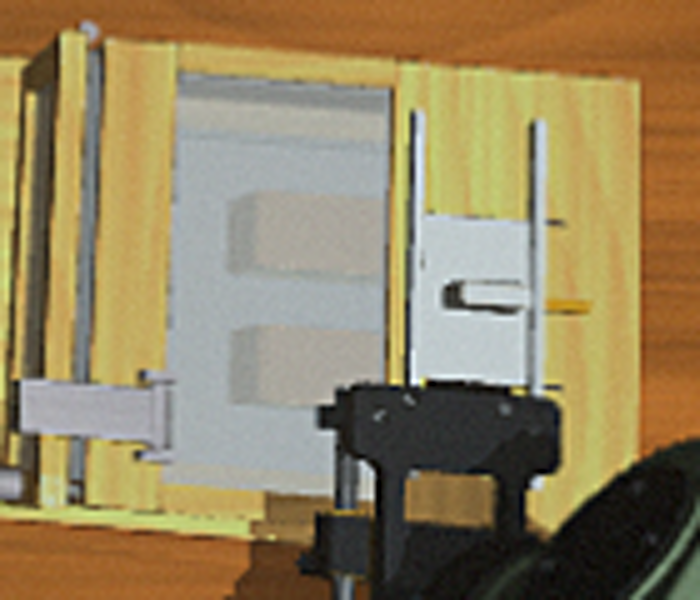

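Run:
```python
from h import *
ci=imaging.camera_info('top')
f=lambda l:np.array(l)/5+[400,220]
print('grip',w2c(cast(ci,f([(465,283),(465,307),(526,285),(526,310)]),163)).round(1))
print('mark',w2c(cast(ci,f([(548,306),(588,306)]),133)).round(1))
print('ticks',w2c(cast(ci,f([(555,222),(555,387)]),131)).round(1))
print('sidx',w2c(cast(ci,f([(540,122)]),131)))
ci=imaging.camera_info('scene');g=lambda l:np.array(l)/5+[90,180]
print('scene grip top far edge',w2c(cast(ci,g([(112,262),(185,250),(110,278),(190,262)]),163)).round(1))
print('mark',w2c(cast(ci,g([(40,323),(80,319)]),133)).round(1))
```

```text
grip [[35.5  1.5]
 [35.7 -9.8]
 [63.7  2.8]
 [63.8 -8.9]]
mark [[ 86.7  -2.9]
 [105.6  -1.3]]
ticks [[ 90.5  38.5]
 [ 91.1 -41.4]]
sidx [[82.87875144 87.34160429]]
scene grip top far edge [[62.9  1. ]
 [32.  -0.7]
 [62.6 11.5]
 [29.1  7.8]]
mark [[102.5  -0.7]
 [ 85.1   0.2]]
```

The two views disagree by a few mm: the top view puts the grip at -2 from the mark and the scene view at about +5. I'll take a close wrist view from straight in line.

Run:
```python
from h import *
w=c2w(140,0);plan((w[0],w[1],250),-93.3)
```

```text
t 39.1 pos [ 358.  -276.9  267.3] rot [-90.    0.1 -93.3] q [-39.   5.  99.   0.  76. -36.] w 32.0 F [ 0.3 -1.2 -0.1]
delta cm [19.31  1.69 15.02]
twist [-0.   -0.03 -0.11]
```

```bash
python3 -m pendant '[{"delta_pos":[4,0,3],"twist":[0,0,0],"grip":35},{"delta_pos":[8,0,6],"twist":[0,0,0],"grip":35},{"delta_pos":[12,0,9],"twist":[0,0,0],"grip":35},{"delta_pos":[16,0.5,12],"twist":[0,0,0],"grip":35},{"delta_pos":[19.3,1.5,15],"twist":[0,0,0],"grip":35}]' 20
python3 -m pendant '[{"delta_pos":[0,0,0],"twist":[0,0,0],"grip":35},{"delta_pos":[0,0,0],"twist":[0,0,0],"grip":35},{"delta_pos":[0,0,0],"twist":[0,0,0],"grip":35},{"delta_pos":[0,0,0],"twist":[0,0,0],"grip":35},{"delta_pos":[0,0,0],"twist":[0,0,0],"grip":35}]' 20
python3 - <<'E'
from h import *
print(w2c(state()['ee_pos']))
ci=imaging.camera_info('wrist');import pickle;pickle.dump(ci,open('ci25.pkl','wb'))
p,d=imaging.grab_frame('wrist');cv2.imwrite('pics/w25.png',p[...,::-1]);crop(p,220,90,420,240,4,'pics/w25z.png')
p,d=imaging.grab_frame('scene');crop(p,95,205,150,260,10,'pics/s25z.png')
p,d=imaging.grab_frame('top');cv2.imwrite('pics/top25.png',p[...,::-1])
E
```

```text
time_s: 39.6
ee_pos: [498.6, -485.6, 251.5]
ee_rot: [-90.0, -0.1, -93.5]
force: [-0.1, 0.0, 0.2]
gripper_width: 32.1
time_s: 40.1
ee_pos: [497.1, -481.7, 253.5]
ee_rot: [-89.9, -0.1, -93.4]
force: [0.6, -0.4, 0.9]
gripper_width: 31.8
[[143.15672887   0.55987828]]
```

View pics/w25.png

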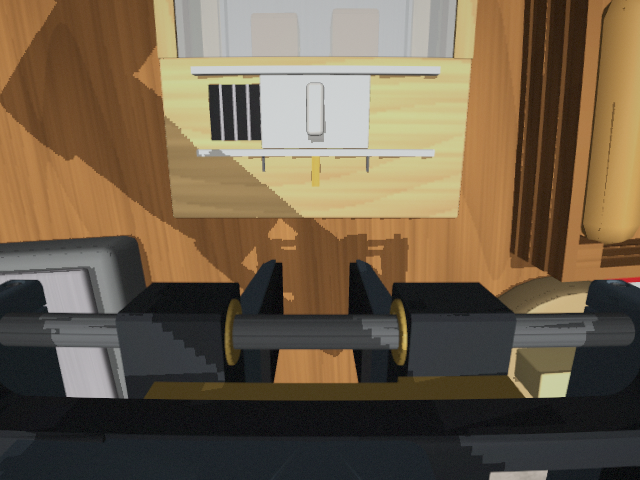

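View pics/w25z.png

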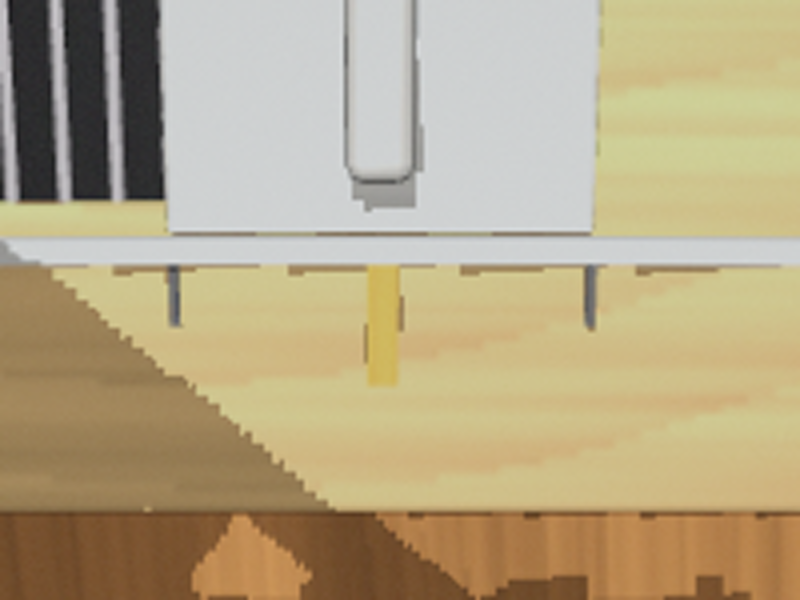

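View pics/s25z.png

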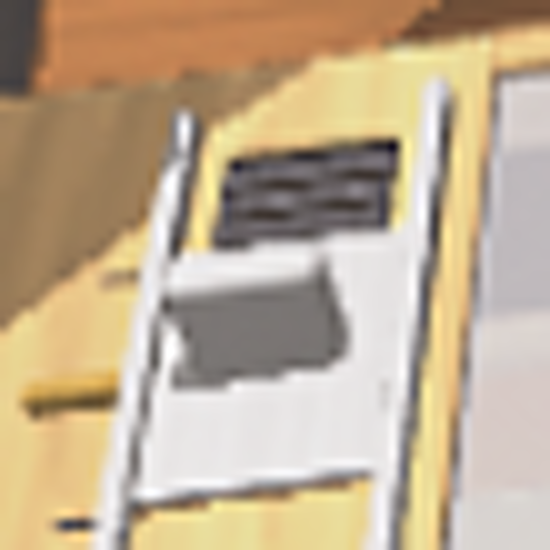

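In the in-line wrist view the grip is centred at x≈380.5 (crop) and the brass mark at x≈383, so the shutter is about 0.5 mm from half open. Last, a whole-scene check.

Run:
```python
from h import *
a=np.load('pics/top0_p.npy');b=cv2.imread('pics/top25.png')[...,::-1]
p,d=imaging.grab_frame('scene');cv2.imwrite('pics/scene26.png',p[...,::-1])
D=cv2.absdiff(a,b).max(2)
for n,(x0,y0,x1,y1) in dict(jam=(212,255,240,285),honey=(208,305,242,335),salt=(140,265,168,292),knife=(178,185,255,212),bowl=(258,160,303,206)).items(): print(n,(D[y0:y1,x0:x1]>50).sum())
```

```text
jam 0
honey 6
salt 0
knife 0
bowl 0
```

View pics/scene26.png

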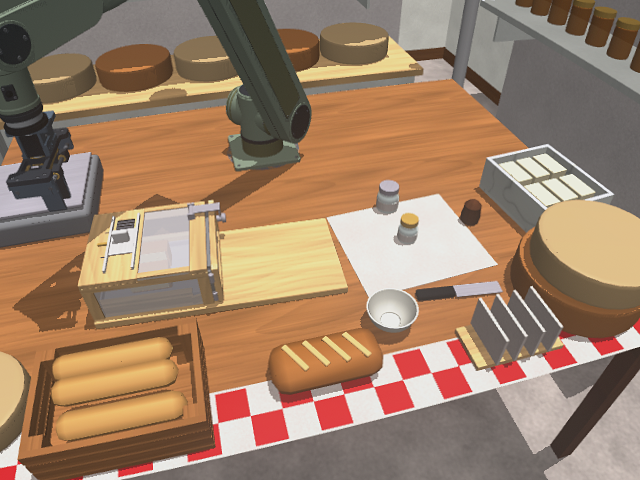

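View pics/top25.png

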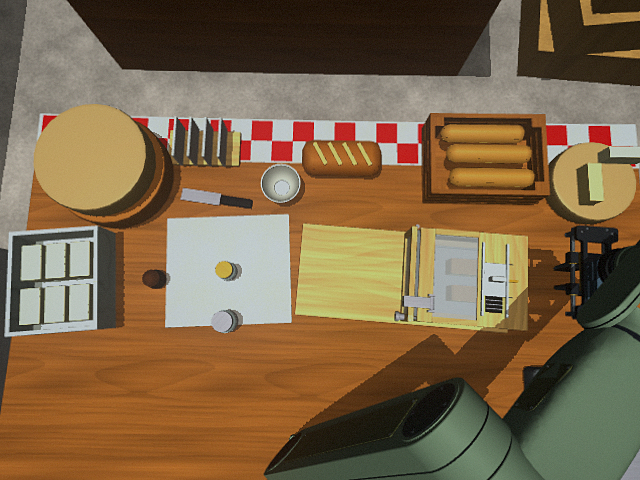

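The door is shut, the latch lies flat over it at (205,210) in the scene view, and the paper holds only the untouched jars. The arm is clear of everything.

```bash
python3 -c "
from workcell import job
print(job.job_done())"
```

```text
the job is handed in; nothing more can be done
None
```

The job is done and handed in at about 40 s on the robot's clock. Both cheese pieces are on the tray in the cabinet, the door is shut, the latch is down and the vent is at its half-open mark. No verdict was given.

- **Cheese:** two pieces were present. Both stand the same way up, side by side within the rim, and were seen that way through the clear top after the tray went in.
- **Tray:** the push stalled against the back wall at about 11 N. The handle bar measured x = -129 to -132 mm against -129 at home, so up to about 3 mm of measuring doubt remains.
- **Door:** it was pushed to its stop; the finger did not move as the force rose to 13 N. Later pictures show it shut.
- **Latch:** it was pressed flat with the strap's face at z = 144 mm, the flat height, resisting at 17 N, and it stayed down.
- **Vent:** the views disagreed here. The top view put the grip about 2 mm short of the mark and the scene view about 5 mm past it. A close, in-line wrist view showed it about 0.5 mm off, and I went by that.
- **Other things:** the jam jar, honey jar, salt pot, knife and bowl showed no change in the top view. I saw no knocked cheese piece or slackened grip, and the arm was clear of everything at hand-in.

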